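# Load a coverslip holder into an imaging stage with a transfer paddle

## Robot

A 6-joint arm with a two-finger parallel gripper is mounted at the origin on the work surface. World frame = base frame: x ahead of the robot, y to its left, z up, the work surface at z = 0. Lengths are in mm, angles in rad, forces in N, time in s.
With the tool pointing down it reaches from about 350 to 950 mm from the base axis. Payload 17.4 kg.
Tool frame: the origin (TCP) lies on the centre line of the jaws, within the pads' length; the fingertips stand 19 mm ahead of it and the grasp point (between the pads) is the TCP (bot.tcp_to_tips is the distance from the TCP to the fingertips, in mm); y points along the fingers, x is the direction in which the jaws open and shut, and the axes are right-handed (so a half turn about y gives the same grasp; the last joint's range is limited). The gripper opens to 93 mm and grips with 3 to 60 N. Pads are 15 mm wide; open, the fingers measure 128 mm over their backs; the gripper's body (75 mm by 188 mm) begins 65 mm behind the grasp point.
Start: joints at [1.299, 0.116, 1.442, -0, 1.584, -0.038], TCP at [156.389, 656.639, 237.646] pointing down, gripper open.
Joint ranges: [-2.83, 2.83], [-0.83, 2.19], [0.07, 2.5], [-1.14, 4.28], [0.01, 3], [-2.97, 2.97]. Speed limits (rad/s): [1.89, 1.89, 2.22, 3.14, 3.14, 3.14].

## Interface

Orientations are given as a unit quaternion [w, x, y, z].
In Python, from plant import read_state, vision, order, bot gives the robot as it stands.
- The arm moves only by the tool arm_command, never from a script. Its argument "moves" is a list of rows, each a list of 3 entries, a list of its own where there are three numbers: the closure in counts, from 0 (fully open) to 255 (shut), then the shift along the tool's x, y, z in m, then the turn about the tool's y in degrees. In form: [[jaw, [dx, dy, dz], turn], ...]. A call has 1 to 8 rows; each row shifts and turns the pose as measured when the row begins, along the tool's axes as they then stand; what a row does not reach is not made up. A row lasts 1/12 s, in which the tool goes at most 41.7 mm and 7.16 degrees, less where a joint would pass 70% of its speed; a pose out of reach is approached as far as the arm can. A call with a gripper value outside its range is refused whole. The fingers move at their own pace and stop on an object; "grip_force" is the grip in N (left out, the last holds). Time passes only in rows, so rows that do not move let the fingers close. It gives the time, the measured TCP pose, the force and the opening at its end, in the units of the state.
- read_state(): the state, without advancing time (a new reading comes with each control period).
- vision.camera(name): name is "scene" or "side" or "wrist"; returns (picture, depth): 400x640x3 uint8, red, green, blue; 400x640 float32, mm along the optical axis (not along the pixel's ray), 0 where there is no reading.
- vision.get_calibration(name): a dict with "vfov" (degrees; the focal length in pixels is half the picture's height over the tangent of half this angle, whatever the lens; pixels are square), "cx", "cy" (the principal point, pixels), "extrinsics" (4x4, takes a point from camera to world coordinates). Camera axes: x right, y down, z forward; pixel columns grow to the right and rows downward; lengths in mm; the calibration is good to about 2 mm. A picture is of the moment at which its call begins: read the wrist's pose just before it. get_calibration takes no time and is no camera call; for the wrist camera it gives the pose at the moment of the call.
- order.hand_in(): hands the job in, once; it reports no verdict.
The state is a dict: "time_s": time; "qpos": joint angles; "joint_vel": joint speeds; "joint_efforts": joint torques, N m; "position": TCP position; "orientation": TCP orientation; "contact_force": force on the tool from outside, world axes, zero at the start; "moment": the same for the moment, N m; "opening": finger opening in mm.
Only numpy, scipy, OpenCV 4.12 (cv2) and the standard library are available. Lean on these libraries where they do the work, as an engineer would, in place of code of your own. Each camera call takes 0.05 s, during which the arm holds its last target.

## Task

Take the transfer paddle by its yellow handle with the coverslip holder balanced level on its blade, lower it through the slot of the imaging station's stage, short of the sprung rollers, until you feel the paddle's crossbar touch down gently on it, and slide the holder forward with the crossbar between the rollers until it sits fully home against the back pins. Then draw the paddle back out from under the holder and lay it back level in its rest, right where it was. Never tip or drop the holder or touch it with the gripper, press and push gently (a few newtons, never above 8), and leave everything else on the bench alone.

Things in the scene. Friction and masses are not known exactly. Their poses are not given: they have to be found in the camera images.
- paddle: Transfer paddle lying level in its rest, 180 mm long, 170 g; x axis from handle to blade tip, z up. Origin: on the steel blade's top face at the disc's nominal centre. Blade 18 mm wide, 3 mm thick below z = 0, tip at x = +12 mm. A 16 mm wide tongue (x = -105 to -65 mm, underside at z = -2 mm) joins blade and handle. Loaded centre of mass at about x = -75 mm.
- paddle_grip (a point): Middle of the paddle's yellow handle (paddle frame x = -118, y = 0, z = +14 mm): grip here from above across its 16 mm width. Handle 24 mm tall (z = +2 to +26 mm), x = -168 to -68 mm, free of the rest's saddles from x = -145 to -68 mm.
- paddle_bar (a point): Centre of the front face of the paddle's white crossbar behind the disc, which pushes the disc (paddle frame x = -24, y = 0, z = +5 mm). The bar is 44 mm wide (y), 8 mm long, its underside at z = +2 mm, top at z = +8 mm: set on the stage, it leaves the blade's top 2 mm below the disc.
- disc: Coverslip holder: dark steel ring with bright face and green glass window, a flat disc 44 mm across, 6 mm thick, 30 to 60 g. Origin: centre of its underside. It lies loose on the blade, within about 1.5 mm of the paddle's origin.
- rest: Fixed paddle rest: grey plate 215 x 70 x 8 mm with two blue saddles, 12 mm long, at x = -52 mm (under the blade, top at z = 67 mm, cheeks 24 mm apart, to z = 84 mm) and x = -155 mm (under the handle, top at z = 72 mm, cheeks 22 mm apart, to z = 96 mm). Origin on the table below the parked disc; x along the parked paddle to its blade tip, z up.
- rest_point (a point): Where the paddle's origin belongs when parked (rest frame 0, 0, 70 mm); at the start it is within 3 mm of this. Axes as the rest.
- station: Fixed imaging station: grey base 170 x 130 x 25 mm, column at the back (x = +45 to +75 mm, 125 mm high) carrying an aluminium fork stage. Origin on the table below the disc's home; x from open front to column, as the paddle must point. The stage top's height is unknown, 75 to 110 mm above the table; feel for it. It floats: 1 N preload, 0.8 N/mm downward, hard stop after 4 mm.
- slot_mouth (a point): Front end of the stage's slot (station frame x = -72 mm, y = 0), fixed at 75 mm above the table whatever the stage's height. The slot is 26 mm wide, open to the front and above, ends at x = +16 mm and takes the blade from above; a shelf 35 mm wide, 6 mm thick runs on either side of it to x = +32 mm.
- roller_line (a point): Midway between two white rollers on the stage (station frame x = -15 mm, fixed 75 mm high). Rollers: radius 5 mm, at y = +-21.8 mm, sprung sideways, with red arms and black housings, up to 15 mm above the stage, outward of them. The sliding disc meets them with its centre at x = -31 mm; passing takes about 2 to 6 N of push; beyond about x = -12 mm they drive it home.
- home (a point): Where the disc's centre must end in plan: straight above the station's origin, 75 mm above the table (the lowest possible stage top). Home, the disc lies against two steel pins (radius 4 mm) at station x = +18.4, y = +-18.4 mm. Axes as the station.
- tube_rack: Bystander, loose: blue tube rack, 110 x 70 x 42 mm with its tubes. Origin: centre of its underside.
- bottle: Bystander, loose: amber reagent bottle, 52 mm across, 110 mm tall. Origin: centre of its underside.
- jar: Bystander, loose: clear jar with white cap, 56 mm across, 75 mm tall. Origin: centre of its underside.
- beaker: Bystander, loose: glass beaker, 64 mm across, 85 mm tall. Origin: centre of its underside.
- tip_box: Bystander, loose: blue tip box with clear lid, 112 x 82 x 67 mm. Origin: centre of its underside.
- dishes: Bystander, loose: two stacked clear dishes, 60 mm across, 25 mm tall. Origin: centre of its underside.
- timer: Bystander, loose: white bench timer, 60 x 60 x 25 mm. Origin: centre of its underside.
Things that resemble listed ones, but are neither listed nor needed, are in the scene too. There is more than one size of the station; the one meant has the size given above.

How it is judged (in metres and radians):
On the way, in this order (a step that is already met when the one before it is completed fails the run):
1. the paddle is lifted clear of its rest with the disc still balanced on its blade (z of paddle in the frame of rest_point above 0.02 m and distance between disc and paddle below 0.012 m), for 0.3 s.
2. the crossbar touches down on the stage before the disc reaches the rollers (contact force between paddle and station above 0.5 N and x of disc in the frame of home between -0.075 and -0.026 m), for 0.15 s.
3. the disc is home on the stage against the pins (horizontal distance between disc and home below 0.003 m and angle between disc's own z axis and vertical below 0.05 rad and z of disc in the frame of home between -0.004 and 0.0375 m and contact force between disc and station above 0.1 N), for 0.2 s.
At the end, for the whole second after the job is handed in: Disc flat (tilt under 0.05 rad) on the stage, 71 to 112.5 mm above the table, centre within 3 mm of home in plan, at rest, clear of the paddle; paddle released in its rest, origin within 15 mm of rest_point, level within 0.06 rad, along the rest within 0.1 rad (all of step 3 and distance between paddle and rest_point below 0.015 m and angle between paddle's own z axis and vertical below 0.06 rad and angle between the x axis of paddle and the x axis of rest_point, either way round below 0.1 rad and contact force between paddle and rest above 0.2 N and contact force between paddle and disc below 0.01 N and linear speed of each of disc, paddle below 0.01 m/s); the robot touches nothing.
It fails at once if the disc tilts by more than 0.2 rad or falls (underside below 55 mm above the table) (angle between disc's own z axis and vertical above 0.2 rad or height (world z) of disc below 0.055 m).
It fails at once if the gripper or arm touches the disc (contact force between any of the fingers, the arm and disc above 0.2 N).
It fails at once if the paddle presses on the station with more than 8 N or pushes the disc with more than 12 N (contact force between paddle and station above 8 N or contact force between paddle and disc above 12 N).
It fails at once if the gripper or arm presses on the station with more than 5 N (contact force between any of the fingers, the arm and station above 5 N).
It fails at once if a bystander is moved by more than 15 mm (distance of any of tube_rack, bottle, jar, beaker, tip_box, dishes, timer from where it was at the start of the episode above 0.015 m).
It also fails if it takes over 67 s, if anything falls off the work surface, if the arm or the gripper's body presses on something with over 40 N, if the wrist force passes 120 N, or if a joint passes its speed limit or range.

## Working session

There is one attempt and no reset: what is moved stays moved. The work goes in short steps, Python scripts to look and compute and a tool call to move; the robot and the scene stay as the last step left them, time stands still between calls to the robot, and variables do not carry over. Pictures are saved under pics/ and viewed, and the job is handed in when it is done.

Besides the shell and the picture viewer there is one more tool, called after "Request:" by a JSON object that holds its "method" and its "body", one argument or row to a line. arm_command: Moves the arm, as the interface text tells. Its arguments: {"type":"object","properties":{"moves":{"type":"array"},"grip_force":{"type":"number"}},"required":["moves"]}

```bash
ls; mkdir -p pics; cat > h.py <<'E'
import numpy as np, cv2
from plant import read_state, vision, order, bot
def snap(name,out):
    c=vision.get_calibration(name); p,d=vision.camera(name)
    cv2.imwrite(f'pics/{out}.png',p[:,:,::-1]); np.savez(f'pics/{out}.npz',p=p,d=d,E=np.array(c['extrinsics']),v=c['vfov'],cx=c['cx'],cy=c['cy'])
def ld(out):
    return np.load(f'pics/{out}.npz')
def cloud(out):
    z=ld(out);d=z['d'];f=200/np.tan(np.radians(z['v'])/2)
    v,u=np.mgrid[:400,:640]
    P=np.stack([(u-z['cx'])/f*d,(v-z['cy'])/f*d,d],-1)
    E=z['E'];return P@E[:3,:3].T+E[:3,3]
def ray(out,u,v,h):
    z=ld(out);f=200/np.tan(np.radians(z['v'])/2);E=z['E']
    r=E[:3,:3]@np.array([(u-z['cx'])/f,(v-z['cy'])/f,1]);o=E[:3,3]
    return o+r*(h-o[2])/r[2]
E
python3 - <<'E'
from h import *
for n in ['scene','side','wrist']: snap(n,n+'0')
s=read_state();print(s)
for n in ['scene','side','wrist']: print(vision.get_calibration(n))
E
```

```text
pics
{'time_s': 0.15, 'qpos': array([ 1.29920790e+00,  1.16379039e-01,  1.44210302e+00,  7.80439325e-06,
        1.58400428e+00, -3.77692274e-02]), 'joint_vel': array([ 1.00257385e-03, -2.06553900e-03, -1.84217919e-03,  2.97961720e-04,
       -7.22574864e-05, -1.93663585e-04]), 'joint_efforts': array([ 2.76194733e-04, -7.21762633e+01, -6.22951055e+01,  7.80916284e-02,
        2.26022035e-02, -5.41805389e-05]), 'position': array([156.34329207, 656.50336939, 237.07804027]), 'orientation': array([-0.55472448,  0.55509269,  0.43800838, -0.43852198]), 'contact_force': array([ 0.56883564, -0.06925764, -0.48634757]), 'moment': array([0.00260447, 0.07006609, 0.00335   ]), 'opening': 93.10679618229179}
{'vfov': 48.02404645861963, 'cx': 325.98410234724633, 'cy': 203.41588121994187, 'extrinsics': array([[-2.62601494e-01,  7.13104563e-01, -6.50017183e-01,
         1.27667977e+03],
       [ 9.64877907e-01,  1.99057901e-01, -1.71425133e-01,
         1.87852572e+02],
       [ 7.14701139e-03, -6.72203715e-01, -7.40331740e-01,
         9.21895330e+02],
       [ 0.00000000e+00,  0.00000000e+00,  0.000
[... 208 characters left out ...]
23e+02],
       [-4.01076107e-01, -5.56327724e-01,  7.27761925e-01,
        -8.80743865e+02],
       [ 2.34523659e-02, -8.00436779e-01, -5.98958220e-01,
         8.02593506e+02],
       [ 0.00000000e+00,  0.00000000e+00,  0.00000000e+00,
         1.00000000e+00]])}
{'vfov': 65.13257786236706, 'cx': 315.1976738447549, 'cy': 203.79500041542605, 'extrinsics': array([[ 2.32504945e-01,  9.40838232e-01,  2.46505316e-01,
         8.89516331e+01],
       [ 9.72594964e-01, -2.24731364e-01, -5.96225650e-02,
         6.73238706e+02],
       [-6.97712689e-04,  2.53612371e-01, -9.67305680e-01,
         3.83908590e+02],
       [ 0.00000000e+00,  0.00000000e+00,  0.00000000e+00,
         1.00000000e+00]])}
```

View pics/scene0.png

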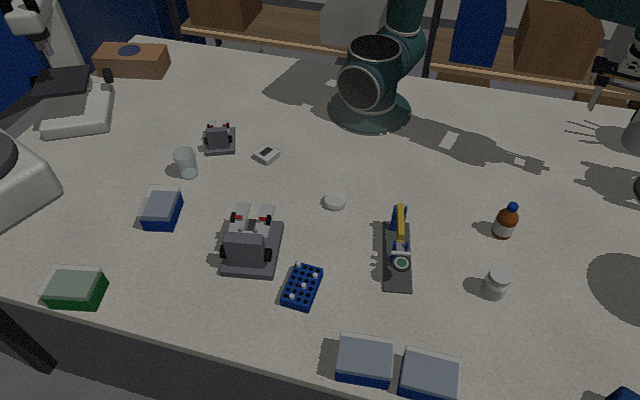

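View pics/side0.png

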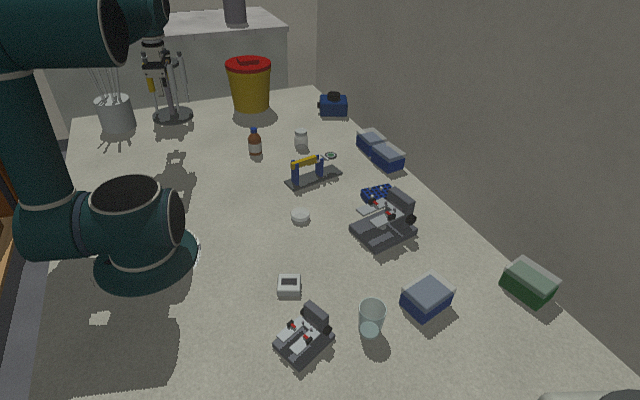

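View pics/wrist0.png

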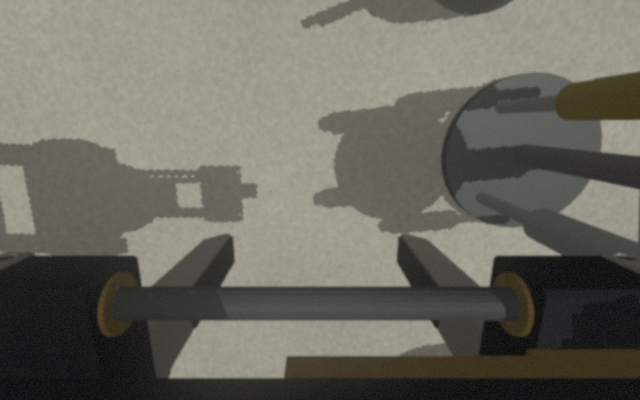

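The big station is at scene (255,240) (side: 385,220); the smaller lookalike is at (220,140). The paddle in its rest is at (400,245), disc end toward the scene camera. Next I'll measure the geometry from depth.

```bash
python3 - <<'E'
from h import *
for n,box in [('scene0',(200,180,440,310)),('side0',(270,140,430,260))]:
    a,b,c,d=box; im=ld(n)['p'][b:d,a:c,::-1]; s=800/(c-a)
    cv2.imwrite(f'pics/{n}_crop.png',cv2.resize(im,None,fx=s,fy=s,interpolation=cv2.INTER_CUBIC))
C=cloud('scene0');S=cloud('side0')
for (u,v) in [(400,262),(400,235),(401,210),(395,285),(255,265),(240,245),(263,225),(235,222),(250,230)]: print('sc',u,v,C[v,u].round(1))
for (u,v) in [(331,155),(305,159),(315,183),(398,197),(380,208),(370,210),(385,235)]: print('si',u,v,S[v,u].round(1))
E
```

```text
sc 400 262 [663.1 201.8  76.7]
sc 400 235 [595.8 189.6  89.3]
sc 401 210 [520.3 179.8  93. ]
sc 395 285 [681.5 201.7   7.6]
sc 255 265 [ 735.8 -126.3   39. ]
sc 240 245 [ 740.9 -151.3  114.7]
sc 263 225 [ 657.1 -130.2   93.9]
sc 235 222 [ 664.8 -199.1   91.8]
sc 250 230 [ 630.9 -182.3   26.2]
si 331 155 [ 117.3 -880.7  802.6]
si 305 159 [551.8 179.8  97.4]
si 315 183 [580.5 153.8   4.9]
si 398 197 [ 710.4 -155.9  123.2]
si 380 208 [ 655.9 -151.    94.4]
si 370 210 [ 622.  -150.5   96.8]
si 385 235 [ 656.2 -195.5   24.5]
```

View pics/scene0_crop.png

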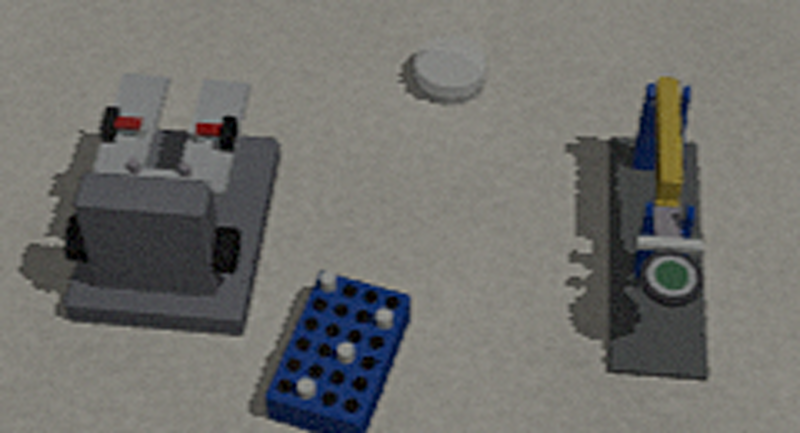

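View pics/side0_crop.png

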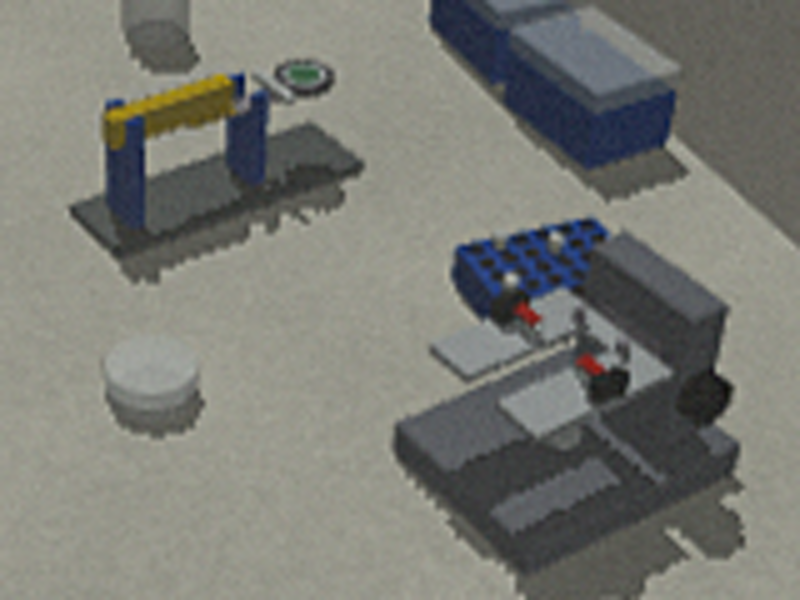

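```bash
cat >> h.py <<'E'
from scipy.spatial.transform import Rotation as R
def tool():
    s=read_state();q=s['orientation'];return np.array(s['position']),R.from_quat([q[1],q[2],q[3],q[0]]),s
def camyaw(Rt=None):
    # yaw of camera-x = direction of jaws
    E=np.array(vision.get_calibration('wrist')['extrinsics']);return np.arctan2(E[1,0],E[0,0])
def plan(target,yawchg,n):
    """target world mm, yawchg deg about world z (total), n rows"""
    p,Rt,s=tool();d=(np.array(target)-p)/n/1000
    for i in range(n):
        print([np.round(Rt.inv().apply(d),4).tolist(), round(-yawchg/n,2)])
        Rt=R.from_euler('z',yawchg/n,degrees=True)*Rt
E
python3 - <<'E'
from h import *
p,Rt,s=tool();print(Rt.as_matrix().round(3),camyaw())
plan([560,185,250],-157.5,24)
E
```

```text
[[ 0.232 -0.    -0.973]
 [ 0.973 -0.001  0.232]
 [-0.001 -1.     0.   ]] 1.3361438488040231
[[-0.0152, -0.0005, -0.0209], 6.56]
[[-0.0127, -0.0005, -0.0225], 6.56]
[[-0.0101, -0.0005, -0.0238], 6.56]
[[-0.0073, -0.0005, -0.0248], 6.56]
[[-0.0044, -0.0005, -0.0255], 6.56]
[[-0.0015, -0.0005, -0.0258], 6.56]
[[0.0015, -0.0005, -0.0258], 6.56]
[[0.0044, -0.0005, -0.0255], 6.56]
[[0.0073, -0.0005, -0.0248], 6.56]
[[0.0101, -0.0005, -0.0238], 6.56]
[[0.0128, -0.0006, -0.0225], 6.56]
[[0.0153, -0.0006, -0.0209], 6.56]
[[0.0175, -0.0006, -0.019], 6.56]
[[0.0196, -0.0006, -0.0169], 6.56]
[[0.0214, -0.0006, -0.0145], 6.56]
[[0.0229, -0.0006, -0.012], 6.56]
[[0.0241, -0.0006, -0.0093], 6.56]
[[0.025, -0.0006, -0.0065], 6.56]
[[0.0256, -0.0006, -0.0036], 6.56]
[[0.0259, -0.0006, -0.0006], 6.56]
[[0.0258, -0.0006, 0.0024], 6.56]
[[0.0253, -0.0006, 0.0053], 6.56]
[[0.0245, -0.0006, 0.0081], 6.56]
[[0.0235, -0.0006, 0.0109], 6.56]
```

Request:
{"method": "arm_command", "body": {
  "moves": [
    [0, [-0.015, -0.0005, -0.021], 6.6],
    [0, [-0.013, -0.0005, -0.0225], 6.6],
    [0, [-0.01, -0.0005, -0.024], 6.6],
    [0, [-0.007, -0.0005, -0.025], 6.6],
    [0, [-0.0045, -0.0005, -0.0255], 6.6],
    [0, [-0.0015, -0.0005, -0.026], 6.6],
    [0, [0.0015, -0.0005, -0.026], 6.6],
    [0, [0.0045, -0.0005, -0.0255], 6.6]
  ]
}}

```text
time_s: 0.82
position: [290.7, 492.6, 237.5]
orientation: [-0.692, 0.696, 0.133, -0.136]
contact_force: [0.6, 1.6, 0.5]
opening: 93.0
```

```bash
python3 - <<'E'
from h import *
y=camyaw();print(y); dy=np.degrees(-1.416-y)
plan([560,185,250],dy,17)
E
```

```text
0.38281917577612207
[[0.0079, -0.0007, -0.0227], np.float64(6.06)]
[[0.0103, -0.0007, -0.0217], np.float64(6.06)]
[[0.0125, -0.0007, -0.0205], np.float64(6.06)]
[[0.0146, -0.0007, -0.0191], np.float64(6.06)]
[[0.0165, -0.0007, -0.0175], np.float64(6.06)]
[[0.0183, -0.0008, -0.0156], np.float64(6.06)]
[[0.0198, -0.0008, -0.0136], np.float64(6.06)]
[[0.0212, -0.0008, -0.0114], np.float64(6.06)]
[[0.0222, -0.0008, -0.0091], np.float64(6.06)]
[[0.0231, -0.0008, -0.0067], np.float64(6.06)]
[[0.0237, -0.0008, -0.0042], np.float64(6.06)]
[[0.024, -0.0008, -0.0017], np.float64(6.06)]
[[0.024, -0.0009, 0.0008], np.float64(6.06)]
[[0.0238, -0.0009, 0.0034], np.float64(6.06)]
[[0.0233, -0.0009, 0.0059], np.float64(6.06)]
[[0.0226, -0.0009, 0.0083], np.float64(6.06)]
[[0.0216, -0.0009, 0.0106], np.float64(6.06)]
```

Request:
{"method": "arm_command", "body": {
  "moves": [
    [100, [0.008, -0.001, -0.0225], 6.1],
    [100, [0.01, -0.001, -0.0215], 6.1],
    [100, [0.0125, -0.001, -0.0205], 6.1],
    [100, [0.0145, -0.001, -0.019], 6.1],
    [100, [0.0165, -0.001, -0.0175], 6.1],
    [100, [0.018, -0.001, -0.0155], 6.1],
    [100, [0.02, -0.001, -0.0135], 6.1],
    [100, [0.021, -0.001, -0.0115], 6.1]
  ]
}}

```text
time_s: 1.48
position: [418.0, 336.6, 245.0]
orientation: [-0.681, 0.687, -0.18, 0.179]
contact_force: [0.0, 0.4, 0.6]
opening: 56.5
```

Request:
{"method": "arm_command", "body": {
  "moves": [
    [100, [0.022, -0.001, -0.009], 6.1],
    [100, [0.023, -0.001, -0.0065], 6.1],
    [100, [0.0235, -0.001, -0.004], 6.1],
    [100, [0.024, -0.001, -0.0015], 6.1],
    [100, [0.024, -0.001, 0.001], 6.1],
    [100, [0.0235, -0.001, 0.0035], 6.1],
    [100, [0.023, -0.001, 0.006], 6.1],
    [100, [0.021, -0.001, 0.009], 5]
  ]
}}

```text
time_s: 2.15
position: [538.8, 177.4, 252.8]
orientation: [-0.54, 0.546, -0.453, 0.453]
contact_force: [0.8, -0.2, -0.6]
opening: 56.4
```

Request:
{"method": "arm_command", "body": {
  "moves": [
    [100, [0, 0, 0], 0],
    [100, [0, 0, 0], 0]
  ]
}}

```text
time_s: 2.32
position: [540.7, 174.1, 252.2]
orientation: [-0.537, 0.544, -0.455, 0.456]
contact_force: [-0.6, -0.2, 0.2]
opening: 56.5
```

```bash
python3 - <<'E'
from h import *
snap('wrist','w1')
p,Rt,s=tool();print(p,camyaw(),Rt.as_matrix().round(3),s['opening'],s['qpos'],s['contact_force'])
E
```

```text
[540.56799566 174.25817463 252.10554301] -1.4002378029760678 [[ 0.171 -0.006  0.985]
 [-0.985 -0.008  0.17 ]
 [ 0.007 -1.    -0.007]] 56.47567842142739 [ 0.2700806  -0.11576849  1.65016975 -0.00631372  1.61525619  1.66927187] [ 0.54956047 -0.39895756 -0.52566066]
```

View pics/w1.png

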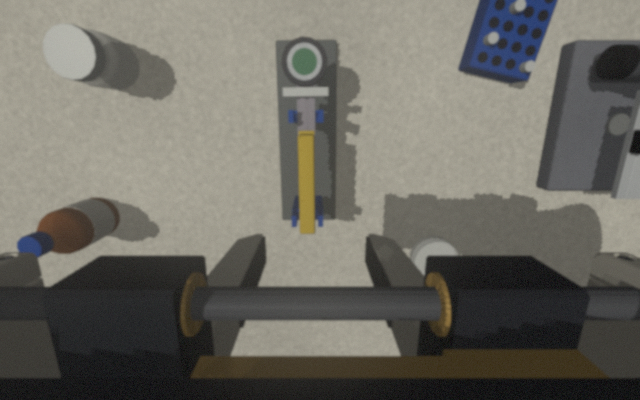

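Disc at (304,61), bar at (306,91), handle centreline from (306,131) to (307,233).

```bash
python3 - <<'E'
from h import *
z=ld('w1');im=z['p'][20:240,250:370,::-1]
b=cv2.resize(im,None,fx=5,fy=5,interpolation=cv2.INTER_CUBIC)
cv2.imwrite('pics/w1a.png',b[:600]);cv2.imwrite('pics/w1b.png',b[500:])
hsv=cv2.cvtColor(z['p'],cv2.COLOR_RGB2HSV)
m=((hsv[...,0]>18)&(hsv[...,0]<32)&(hsv[...,1]>120)&(hsv[...,2]>80)).astype(np.uint8);m[:100]=0;m[240:]=0;m[:,:280]=0;m[:,330:]=0
ys,xs=np.nonzero(m);print(xs.min(),xs.max(),ys.min(),ys.max());
A=np.array([[y,xs[ys==y].mean()] for y in range(ys.min()+3,ys.max()-2)])
k=np.polyfit(A[:,0],A[:,1],1);print(k)
e0=ray('w1',np.polyval(k,ys.min()-.5),ys.min()-.5,96);e1=ray('w1',np.polyval(k,ys.max()+.5),ys.max()+.5,96)
print(e0,e1,np.linalg.norm(e0-e1),np.arctan2(*(e0-e1)[[1,0]]))
g=((hsv[...,0]>50)&(hsv[...,0]<90)&(hsv[...,1]>70)).astype(np.uint8);g[90:]=0;g[:,:280]=0;g[:,330:]=0
gy,gx=np.nonzero(g);print('disc',gx.mean(),gy.mean(),ray('w1',gx.mean(),gy.mean(),76))
C=cloud('w1');print(C[61,304],C[180,307],C[91,306],C[200,290])
E
```

```text
298 314 131 232
[1.56877374e-02 3.03204759e+02]
[600.09126544 193.032372    96.        ] [499.83156838 175.01521332  96.        ] 101.86571975576943 0.17780708322556474
disc nan nan [nan nan nan]
[662.39477988 204.83534872  77.58873228] [553.55259511 183.72328413  95.00831183] [636.24785626 198.62515496  78.19519631] [507.64760937 199.94220434   7.82178019]<stdin>:13: RuntimeWarning: Mean of empty slice.
  ret = ret.dtype.type(ret / rcount)
```

View pics/w1a.png

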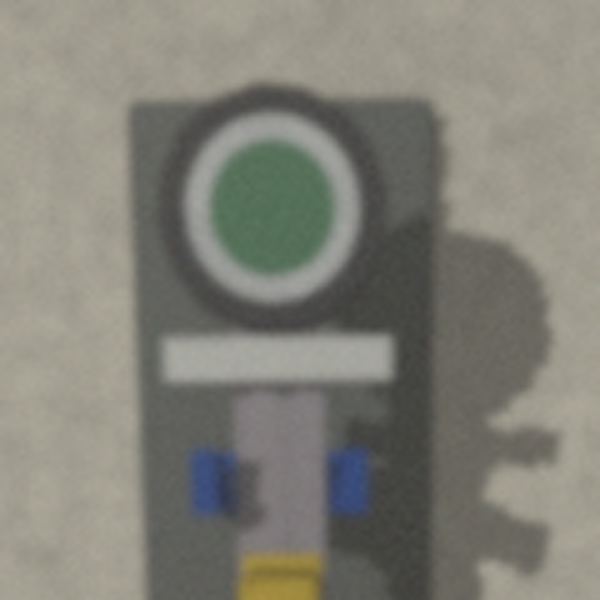

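```bash
python3 - <<'E'
from h import *
print(ray('w1',304.4,61.4,76),ray('w1',305.6,91.6,78))
plan([600,-155,252],0,16)
E
```

```text
[662.36843353 204.49039123  76.        ] [635.6573732  198.92435674  78.        ]
[[0.0209, 0.0002, 0.0002], 0.0]
[[0.0209, 0.0002, 0.0002], 0.0]
[[0.0209, 0.0002, 0.0002], 0.0]
[[0.0209, 0.0002, 0.0002], 0.0]
[[0.0209, 0.0002, 0.0002], 0.0]
[[0.0209, 0.0002, 0.0002], 0.0]
[[0.0209, 0.0002, 0.0002], 0.0]
[[0.0209, 0.0002, 0.0002], 0.0]
[[0.0209, 0.0002, 0.0002], 0.0]
[[0.0209, 0.0002, 0.0002], 0.0]
[[0.0209, 0.0002, 0.0002], 0.0]
[[0.0209, 0.0002, 0.0002], 0.0]
[[0.0209, 0.0002, 0.0002], 0.0]
[[0.0209, 0.0002, 0.0002], 0.0]
[[0.0209, 0.0002, 0.0002], 0.0]
[[0.0209, 0.0002, 0.0002], 0.0]
```

Request:
{"method": "arm_command", "body": {
  "moves": [
    [100, [0.021, 0, 0], 0],
    [100, [0.021, 0, 0], 0],
    [100, [0.021, 0, 0], 0],
    [100, [0.021, 0, 0], 0],
    [100, [0.021, 0, 0], 0],
    [100, [0.021, 0, 0], 0],
    [100, [0.021, 0, 0], 0],
    [100, [0.021, 0, 0], 0]
  ]
}}

```text
time_s: 3.03
position: [567.9, 12.4, 252.6]
orientation: [-0.543, 0.55, -0.449, 0.448]
contact_force: [-0.5, -0.6, 0.0]
opening: 56.7
```

Request:
{"method": "arm_command", "body": {
  "moves": [
    [100, [0.021, 0, 0], 0],
    [100, [0.021, 0, 0], 0],
    [100, [0.021, 0, 0], 0],
    [100, [0.021, 0, 0], 0],
    [100, [0.021, 0, 0], 0],
    [100, [0.015, 0, 0], 0],
    [100, [0, 0, 0], 0],
    [100, [0, 0, 0], 0]
  ]
}}

```text
time_s: 3.7
position: [591.6, -106.0, 252.7]
orientation: [-0.547, 0.554, -0.445, 0.443]
contact_force: [0.6, -0.8, -0.4]
opening: 56.7
```

```bash
python3 - <<'E'
from h import *
snap('wrist','w2')
p,Rt,s=tool();print(p,camyaw(),Rt.as_matrix().round(3),s['time_s'])
E
```

```text
[ 591.54255801 -105.74872923  252.64644018] -1.3571685870930508 [[ 0.213 -0.008  0.977]
 [-0.977 -0.006  0.213]
 [ 0.004 -1.    -0.009]] 3.75
```

View pics/w2.png

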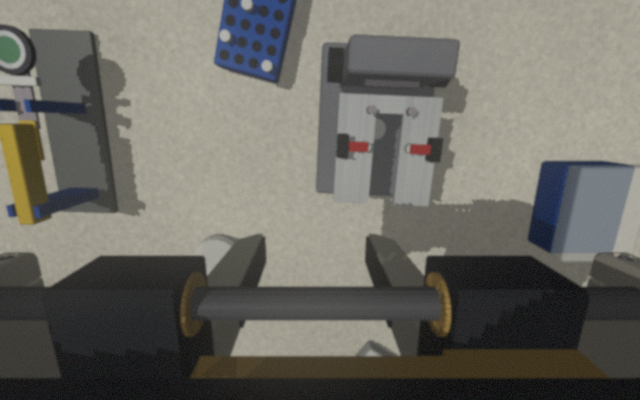

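```bash
python3 - <<'E'
from h import *
z=ld('w2');im=z['p'][75:215,320:460,::-1]
b=cv2.resize(im,None,fx=5,fy=5,interpolation=cv2.INTER_CUBIC)[:600]
cv2.imwrite('pics/w2a.png',cv2.resize(im,None,fx=4.2,fy=4.2,interpolation=cv2.INTER_CUBIC))
C=cloud('w2')
for u,v in [(350,180),(418,180),(350,120),(425,120),(390,105),(400,60),(330,185),(383,185)]: print(u,v,C[v,u].round(1))
E
```

```text
350 180 [ 612.5 -136.9   94.6]
418 180 [ 626.7 -202.6   94.4]
350 120 [ 668.1 -123.3   93.4]
425 120 [ 683.  -192.2   94.3]
390 105 [ 689.1 -156.5   93.5]
400 60 [ 721.2 -147.9  125.6]
330 185 [ 590.3 -125.3   25.7]
383 185 [ 603.6 -188.8   23.6]
```

View pics/w2a.png

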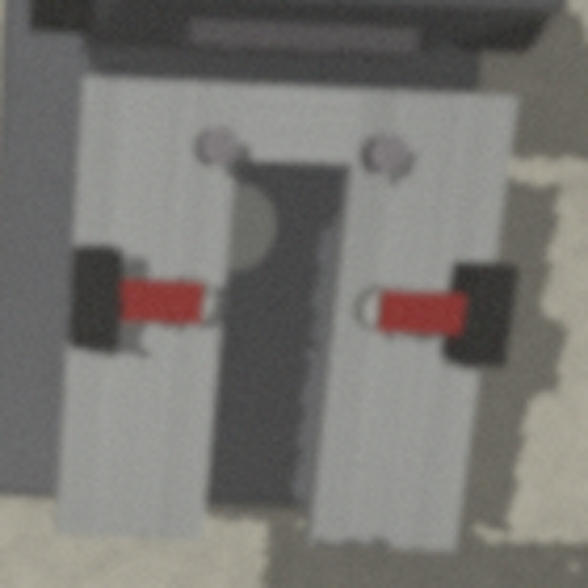

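```bash
python3 - <<'E'
from h import *
P=lambda u,v,h=94: ray('w2',320+u/4.2-.4,75+v/4.2-.4,h)[:2]
pts=dict(sbl=(236,165),sfl=(207,533),sbr=(350,165),sfr=(312,540),ol_b=(83,77),or_b=(517,97),ol_f=(55,532),or_f=(457,550))
Q={k:P(*v) for k,v in pts.items()}
for k,v in Q.items(): print(k,v.round(1))
a=lambda p,q: np.arctan2(*(q-p)[::-1])
print('yaws',a(Q['sfl'],Q['sbl']),a(Q['sfr'],Q['sbr']),a(Q['ol_f'],Q['ol_b']),a(Q['or_f'],Q['or_b']),a(Q['ol_b'],Q['or_b'])+np.pi/2)
print('width',np.linalg.norm(Q['ol_b']-Q['or_b']),'len',np.linalg.norm(Q['ol_b']-Q['ol_f']))
# rectangle in station frame corners: x -72..32, y +-48; slot back x16,y+-13
S=np.array([[16,13],[-72,13],[16,-13],[-72,-13],[32,48],[32,-48],[-72,48],[-72,-48]],float)
W=np.array([Q[k] for k in ['sbl','sfl','sbr','sfr','ol_b','or_b','ol_f','or_f']])
c0,c1=S.mean(0),W.mean(0);H=(S-c0).T@(W-c1);U,_,V=np.linalg.svd(H);Rm=V.T@U.T
t=c1-Rm@c0;print('yaw',np.arctan2(Rm[1,0],Rm[0,0]),'origin',t);print((W-(S@Rm.T+t)).round(1))
E
```

```text
sbl [ 678.6 -145.5]
sfl [ 595.1 -160.9]
sbr [ 684.  -170.4]
sfr [ 598.7 -186. ]
ol_b [ 689.4 -107.9]
or_b [ 705.6 -202.3]
ol_f [ 587.7 -125.2]
or_f [ 603.7 -220.8]
yaws 0.18170115003155662 0.18080802562012355 0.16835213727603002 0.17967970990757137 0.17016916515074398
width 95.82558188039467 len 103.17977115108148
yaw 0.17430344523784763 origin [ 666.47611791 -160.70581828]
[[-1.4 -0.4]
 [ 1.8 -0.5]
 [-0.5  0.3]
 [ 0.9  0. ]
 [-0.3  0. ]
 [-0.7  0.1]
 [ 0.4  0.8]
 [-0.2 -0.4]]
```

```bash
python3 - <<'E'
from h import *
plan([550,184,180],-2.2,18)
E
```

```text
[[-0.0162, 0.004, 0.0012], 0.12]
[[-0.0162, 0.004, 0.0012], 0.12]
[[-0.0162, 0.004, 0.0011], 0.12]
[[-0.0162, 0.004, 0.0011], 0.12]
[[-0.0162, 0.004, 0.0011], 0.12]
[[-0.0162, 0.004, 0.001], 0.12]
[[-0.0162, 0.004, 0.001], 0.12]
[[-0.0163, 0.004, 0.001], 0.12]
[[-0.0163, 0.004, 0.0009], 0.12]
[[-0.0163, 0.004, 0.0009], 0.12]
[[-0.0163, 0.004, 0.0009], 0.12]
[[-0.0163, 0.004, 0.0008], 0.12]
[[-0.0163, 0.004, 0.0008], 0.12]
[[-0.0163, 0.004, 0.0008], 0.12]
[[-0.0163, 0.004, 0.0007], 0.12]
[[-0.0163, 0.004, 0.0007], 0.12]
[[-0.0163, 0.004, 0.0007], 0.12]
[[-0.0163, 0.004, 0.0006], 0.12]
```

Request:
{"method": "arm_command", "body": {
  "moves": [
    [120, [-0.0163, 0.002, 0.001], 0],
    [120, [-0.0163, 0.002, 0.001], 0],
    [120, [-0.0163, 0.002, 0.001], 0],
    [120, [-0.0163, 0.002, 0.001], 0],
    [120, [-0.0163, 0.002, 0.001], 0],
    [120, [-0.0163, 0.002, 0.001], 0],
    [120, [-0.0163, 0.002, 0.001], 0],
    [120, [-0.0163, 0.002, 0.001], 0]
  ]
}}

```text
time_s: 4.42
position: [567.6, 36.4, 236.1]
orientation: [-0.55, 0.556, -0.442, 0.44]
contact_force: [-0.6, 0.2, -0.0]
opening: 49.3
```

Request:
{"method": "arm_command", "body": {
  "moves": [
    [120, [-0.0163, 0.006, 0.001], 0],
    [120, [-0.0163, 0.006, 0.001], 0],
    [120, [-0.0163, 0.006, 0.001], 0],
    [120, [-0.0163, 0.006, 0.001], 0],
    [120, [-0.0163, 0.006, 0.001], 0],
    [120, [-0.0163, 0.006, 0.001], 0],
    [120, [-0.0163, 0.006, 0.001], 0],
    [120, [-0.0163, 0.006, 0.001], 0]
  ]
}}

```text
time_s: 5.08
position: [538.3, 182.0, 187.9]
orientation: [-0.555, 0.558, -0.437, 0.436]
contact_force: [0.7, -0.2, -0.4]
opening: 49.5
```

```bash
python3 - <<'E'
from h import *
p,Rt,s=tool();print(p,camyaw(),Rt.as_matrix().round(3))
plan([550,184,150],np.degrees(0.177-np.pi/2-camyaw()),4)
E
```

```text
[538.26618427 181.96048471 187.88970651] -1.3313749182482366 [[ 0.238 -0.003  0.971]
 [-0.971 -0.003  0.238]
 [ 0.002 -1.    -0.003]]
[[0.0002, 0.0095, 0.003], np.float64(0.89)]
[[0.0001, 0.0095, 0.003], np.float64(0.89)]
[[0.0001, 0.0095, 0.003], np.float64(0.89)]
[[0.0, 0.0095, 0.003], np.float64(0.89)]
```

Request:
{"method": "arm_command", "body": {
  "moves": [
    [120, [0, 0.0095, 0.003], 1.0],
    [120, [0, 0.0095, 0.003], 1.0],
    [120, [0, 0.0095, 0.003], 1.0],
    [120, [0, 0.0095, 0.003], 1.0],
    [120, [0, 0, 0], 0],
    [120, [0, 0, 0], 0]
  ]
}}

```text
time_s: 5.58
position: [548.1, 188.6, 145.0]
orientation: [-0.539, 0.542, -0.456, 0.455]
contact_force: [0.0, -0.0, 0.1]
opening: 49.3
```

```bash
python3 - <<'E'
from h import *
snap('wrist','w3')
p,Rt,s=tool();print(p,camyaw(),Rt.as_matrix().round(3))
E
```

```text
[547.97465697 188.50081376 144.89548387] -1.4011721624718365 [[ 0.17  -0.005  0.985]
 [-0.985 -0.003  0.17 ]
 [ 0.002 -1.    -0.005]]
```

View pics/w3.png

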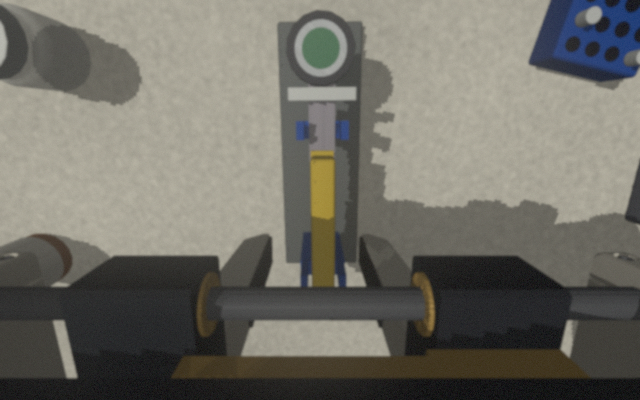

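```bash
cat >> h.py <<'E'
def handle(n,zt=96,r0=140,r1=285,show=1):
    z=ld(n);hsv=cv2.cvtColor(z['p'],cv2.COLOR_RGB2HSV)
    m=((hsv[...,0]>18)&(hsv[...,0]<32)&(hsv[...,1]>120)&(hsv[...,2]>60))
    m[:,:270]=0;m[:,370:]=0
    A=[]
    for y in range(r0,r1,3):
        xs=np.nonzero(m[y])[0]
        if len(xs)>5: A.append(ray(n,(xs.min()+xs.max())/2,y,zt)[:2])
    return np.array(A)
E
python3 - <<'E'
from h import *
A=handle('w3',96,162,280)
k=np.polyfit(A[:,0],A[:,1],1);print(k,np.arctan(k[0]),len(A),A[0],A[-1],np.std(A[:,1]-np.polyval(k,A[:,0])))
p,Rt,s=tool()
n=np.array([-k[0],1])/np.hypot(1,k[0]); print('TCP lateral offset from handle line (left +):',(p[1]-np.polyval(k,p[0]))*n[1])
print('far end x',ray('w3',322,153,96),'disc',ray('w3',320.5,47.5,76),'bar',ray('w3',322,94,78))
E
```

```text
[ 0.18257302 83.74563781] 0.18058408802850143 40 [594.28722583 192.17099444] [514.93505638 177.73711745] 0.11165001511805067
TCP lateral offset from handle line (left +): 4.633200721993203
far end x [599.71801082 193.44931115  96.        ] disc [662.46920334 205.05215067  76.        ] bar [635.22069971 199.31641795  78.        ]
```

Request:
{"method": "arm_command", "body": {
  "moves": [
    [120, [0.0015, 0.006, 0], -0.1],
    [120, [0.0015, 0.006, 0], -0.1],
    [120, [0.0015, 0.006, 0], -0.1],
    [120, [0, 0, 0], 0],
    [120, [0, 0, 0], 0]
  ]
}}

```text
time_s: 6.05
position: [549.4, 182.3, 126.2]
orientation: [-0.54, 0.543, -0.455, 0.454]
contact_force: [0.1, 0.1, -0.1]
opening: 49.1
```

```bash
python3 - <<'E'
from h import *
p,Rt,s=tool();print(p,camyaw(),Rt.as_matrix().round(3))
k=[0.18257302,83.74563781];print((p[1]-np.polyval(k,p[0]))*.984)
plan([549,np.polyval(k,549),84],0,4)
E
```

```text
[549.42281412 182.31662622 126.16349653] -1.396555295831553 [[ 0.174 -0.003  0.985]
 [-0.985 -0.002  0.174]
 [ 0.002 -1.    -0.003]]
-1.7109733197383141
[[-0.0004, 0.0105, 0.0], 0.0]
[[-0.0004, 0.0105, 0.0], 0.0]
[[-0.0004, 0.0105, 0.0], 0.0]
[[-0.0004, 0.0105, 0.0], 0.0]
```

Request:
{"method": "arm_command", "body": {
  "moves": [
    [120, [-0.0007, 0.009, 0], -0.1],
    [120, [-0.0007, 0.009, 0], -0.1],
    [120, [0, 0.009, 0], -0.1],
    [120, [0, 0.009, 0], 0],
    [120, [0, 0, 0], 0],
    [120, [0, 0, 0], 0]
  ]
}}

```text
time_s: 6.55
position: [548.7, 183.8, 85.7]
orientation: [-0.542, 0.545, -0.453, 0.452]
contact_force: [0.7, 0.5, -0.1]
opening: 49.3
```

```bash
python3 - <<'E'
from h import *
p,Rt,s=tool();print(p,camyaw(),Rt.as_matrix().round(3),s['contact_force'])
k=[0.18257302,83.74563781];print((p[1]-np.polyval(k,p[0]))*.984)
snap('wrist','w4')
A=handle('w4',96,150,285)
k=np.polyfit(A[:,0],A[:,1],1);print(k,np.arctan(k[0]),len(A));print((p[1]-np.polyval(k,p[0]))*.984)
E
```

```text
[548.67887557 183.76162802  85.74766643] -1.390535035331764 [[ 0.18  -0.004  0.984]
 [-0.984 -0.002  0.18 ]
 [ 0.002 -1.    -0.004]] [ 0.68901072  0.45535008 -0.05214071]
-0.15544161076713567
[ 0.18571329 81.96511918] 0.18362136053566278 41
-0.09884135774496326
```

View pics/w4.png

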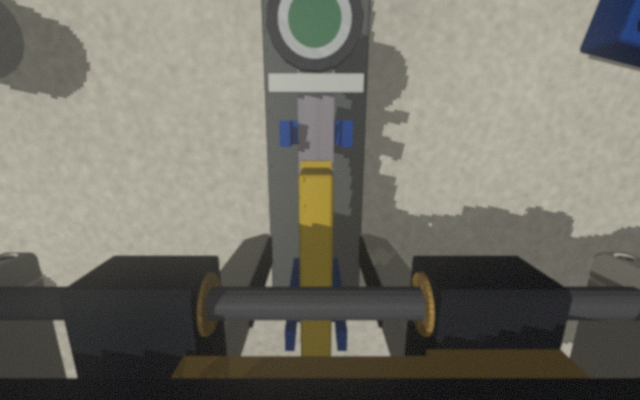

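Handle centred between the fingers within ~0.1 mm. Closing.

Request:
{"method": "arm_command", "body": {
  "moves": [
    [190, [0, 0, 0], 0],
    [205, [0, 0, 0], 0],
    [215, [0, 0, 0], 0],
    [235, [0, 0, 0], 0],
    [250, [0, 0, 0], 0],
    [250, [0, 0, 0], 0]
  ],
  "grip_force": 45
}}

```text
time_s: 7.1
position: [549.3, 183.9, 87.3]
orientation: [-0.542, 0.544, -0.453, 0.453]
contact_force: [0.7, -0.5, -1.8]
opening: 15.6
```

Request:
{"method": "arm_command", "body": {
  "moves": [
    [250, [0, 0, 0], 0],
    [250, [0, 0, 0], 0]
  ]
}}

```text
time_s: 7.27
position: [549.2, 183.9, 87.3]
orientation: [-0.542, 0.544, -0.453, 0.453]
contact_force: [0.6, 0.5, -1.7]
opening: 15.7
```

```bash
python3 - <<'E'
from h import *
p,Rt,s=tool();print(p,camyaw(),Rt.as_matrix().round(4),s['contact_force'],s['moment'],s['opening'])
snap('wrist','w5')
E
```

```text
[549.23208505 183.89233224  87.28773673] -1.390572735682947 [[ 0.1801 -0.0018  0.9837]
 [-0.9837 -0.0019  0.1801]
 [ 0.0015 -1.     -0.0022]] [ 0.618635    0.53646316 -1.65772893] [ 0.03725071  0.09856444 -0.02622398] 15.725417231740236
```

View pics/w5.png

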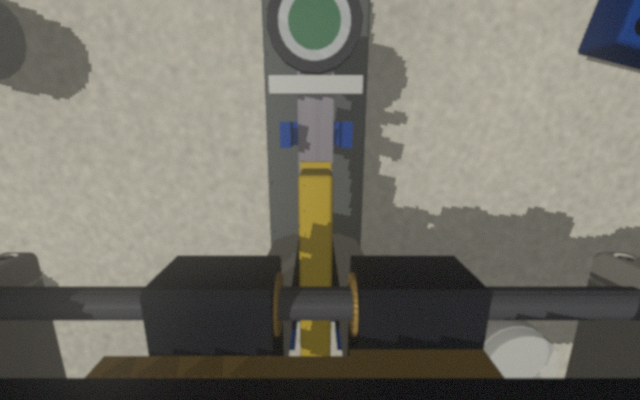

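Request:
{"method": "arm_command", "body": {
  "moves": [
    [250, [0, -0.001, 0], 0],
    [250, [0, -0.002, 0], 0],
    [250, [0, -0.004, 0], 0],
    [250, [0, -0.005, 0], 0],
    [250, [0, -0.006, 0], 0],
    [250, [0, -0.006, 0], 0],
    [250, [0, -0.006, 0], 0],
    [250, [0, -0.006, 0], 0]
  ]
}}

```text
time_s: 7.98
position: [548.7, 183.8, 125.6]
orientation: [-0.542, 0.545, -0.453, 0.452]
contact_force: [0.3, 0.0, -1.7]
opening: 15.7
```

Request:
{"method": "arm_command", "body": {
  "moves": [
    [250, [0, -0.005, 0], 0],
    [250, [0, -0.004, 0], 0],
    [250, [0, -0.002, 0], 0],
    [250, [0, 0, 0], 0],
    [250, [0, 0, 0], 0]
  ]
}}

```text
time_s: 8.4
position: [549.4, 184.1, 140.3]
orientation: [-0.542, 0.544, -0.453, 0.453]
contact_force: [-0.3, -0.1, -1.6]
opening: 15.6
```

```bash
python3 - <<'E'
from h import *
p,Rt,s=tool();print(p,camyaw(),Rt.as_matrix().round(4),s['contact_force'],s['moment'],s['opening'])
snap('wrist','w6');snap('side','s6')
im=ld('s6')['p'][110:220,240:430,::-1];cv2.imwrite('pics/s6c.png',cv2.resize(im,None,fx=4,fy=4,interpolation=cv2.INTER_CUBIC))
E
```

```text
[549.36485203 184.06524857 140.34495404] -1.390552585975809 [[ 0.1801 -0.0011  0.9836]
 [-0.9836 -0.0016  0.1801]
 [ 0.0014 -1.     -0.0014]] [-0.33973148 -0.05120496 -1.60196372] [-0.00519109  0.21806654 -0.00980647] 15.560151241011317
```

View pics/w6.png

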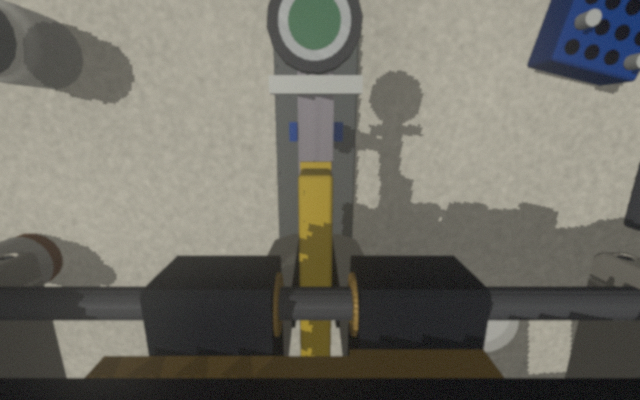

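View pics/s6c.png

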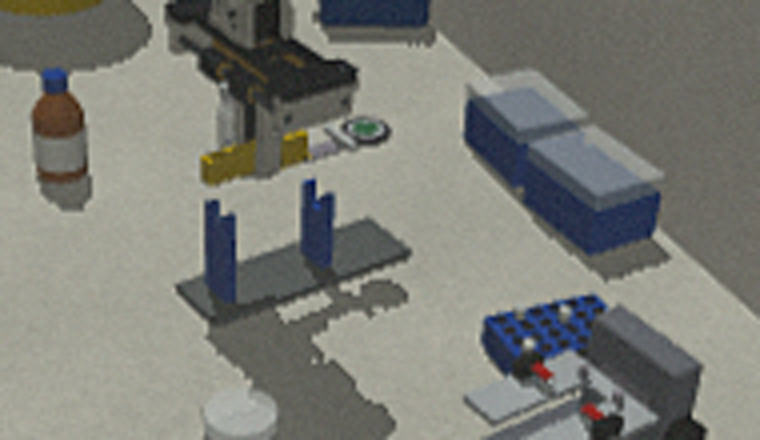

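Request:
{"method": "arm_command", "body": {
  "moves": [
    [250, [0.001, 0, -0.0003], 0],
    [250, [0.003, 0, -0.001], 0.1],
    [250, [0.005, 0, -0.0015], 0.1],
    [250, [0.007, 0, -0.002], 0.1],
    [250, [0.009, 0, -0.003], 0.1],
    [250, [0.01, 0, -0.003], 0.1],
    [250, [0.01, 0, -0.003], 0.1],
    [250, [0.01, 0, -0.003], 0.1]
  ]
}}

```text
time_s: 9.17
position: [541.0, 122.2, 138.7]
orientation: [-0.539, 0.542, -0.456, 0.456]
contact_force: [-0.8, 0.2, -1.9]
opening: 16.3
```

Request:
{"method": "arm_command", "body": {
  "moves": [
    [250, [0.01, 0, -0.003], 0.1],
    [250, [0.01, 0, -0.003], 0.1],
    [250, [0.01, 0, -0.003], 0.1],
    [250, [0.01, 0, -0.003], 0.1],
    [250, [0.01, 0, -0.003], 0.1],
    [250, [0.01, 0, -0.003], 0.1],
    [250, [0.01, 0, -0.003], 0.1],
    [250, [0.01, 0, -0.003], 0.1]
  ]
}}

```text
time_s: 9.83
position: [528.6, 29.2, 139.4]
orientation: [-0.535, 0.538, -0.461, 0.46]
contact_force: [0.4, -0.6, -2.0]
opening: 15.8
```

```bash
python3 - <<'E'
from h import *
p,Rt,s=tool();print(p,camyaw(),Rt.as_matrix().round(4),s['contact_force'])
plan([504,-190,141],np.degrees(.176-np.pi/2-camyaw()),20)
E
```

```text
[528.62595005  29.17193756 139.3664042 ] -1.4196083683661904 [[ 0.1515 -0.0029  0.9885]
 [-0.9885 -0.0026  0.1515]
 [ 0.0021 -1.     -0.0033]] [ 0.41956638 -0.63093639 -2.01641599]
[[0.0106, -0.0, -0.0029], np.float64(-0.07)]
[[0.0106, -0.0, -0.0029], np.float64(-0.07)]
[[0.0106, -0.0, -0.0029], np.float64(-0.07)]
[[0.0106, -0.0, -0.0029], np.float64(-0.07)]
[[0.0106, -0.0, -0.0029], np.float64(-0.07)]
[[0.0106, -0.0, -0.0029], np.float64(-0.07)]
[[0.0106, -0.0, -0.003], np.float64(-0.07)]
[[0.0106, -0.0, -0.003], np.float64(-0.07)]
[[0.0106, -0.0, -0.003], np.float64(-0.07)]
[[0.0106, -0.0, -0.003], np.float64(-0.07)]
[[0.0106, -0.0, -0.003], np.float64(-0.07)]
[[0.0106, -0.0, -0.003], np.float64(-0.07)]
[[0.0106, -0.0, -0.003], np.float64(-0.07)]
[[0.0106, -0.0, -0.003], np.float64(-0.07)]
[[0.0106, -0.0, -0.0031], np.float64(-0.07)]
[[0.0106, -0.0, -0.0031], np.float64(-0.07)]
[[0.0106, -0.0, -0.0031], np.float64(-0.07)]
[[0.0106, -0.0, -0.0031], np.float64(-0.07)]
[[0.0106, -0.0, -0.0031], np.float64(-0.07)]
[[0.0106, -0.0, -0.0031], np.float64(-0.07)]
```

Request:
{"method": "arm_command", "body": {
  "moves": [
    [250, [0.01, 0, -0.003], -0.1],
    [250, [0.01, 0, -0.003], -0.1],
    [250, [0.01, 0, -0.003], -0.1],
    [250, [0.01, 0, -0.003], -0.1],
    [250, [0.01, 0, -0.003], -0.1],
    [250, [0.01, 0, -0.003], -0.1],
    [250, [0.01, 0, -0.003], -0.1],
    [250, [0.01, 0, -0.003], -0.1]
  ]
}}

```text
time_s: 10.5
position: [516.1, -62.7, 139.6]
orientation: [-0.539, 0.541, -0.457, 0.456]
contact_force: [0.4, -0.8, -1.9]
opening: 15.7
```

```bash
python3 - <<'E'
from h import *
p,Rt,s=tool();print(p,camyaw(),Rt.as_matrix().round(4),s['contact_force'])
plan([504,-190,141],np.degrees(.176-np.pi/2-camyaw()),1)
E
```

```text
[516.1061477  -62.72819061 139.64872155] -1.4042510003860156 [[ 0.1666 -0.0028  0.986 ]
 [-0.986  -0.0026  0.1666]
 [ 0.0021 -1.     -0.0032]] [ 0.39255848 -0.78850959 -1.9066724 ]
[[0.1235, -0.001, -0.0331], np.float64(-0.54)]
```

Request:
{"method": "arm_command", "body": {
  "moves": [
    [250, [0.01, 0, -0.003], -0.1],
    [250, [0.01, 0, -0.003], -0.1],
    [250, [0.01, 0, -0.003], 0],
    [250, [0.01, 0, -0.003], 0],
    [250, [0.01, 0, -0.003], 0],
    [250, [0.009, 0, -0.0025], 0],
    [250, [0.008, 0, -0.002], 0],
    [250, [0.006, 0, -0.002], 0]
  ]
}}

```text
time_s: 11.17
position: [506.0, -147.6, 139.9]
orientation: [-0.539, 0.542, -0.456, 0.455]
contact_force: [0.6, -0.0, -3.1]
opening: 15.7
```

Request:
{"method": "arm_command", "body": {
  "moves": [
    [250, [0.004, 0, -0.001], 0],
    [250, [0.002, 0, -0.001], 0],
    [250, [0.001, 0, 0], 0],
    [250, [0, 0, 0], 0],
    [250, [0, 0, 0], 0]
  ]
}}

```text
time_s: 11.58
position: [505.1, -156.6, 139.7]
orientation: [-0.539, 0.542, -0.456, 0.456]
contact_force: [0.3, 0.3, -3.0]
opening: 15.8
```

```bash
python3 - <<'E'
from h import *
snap('wrist','w7')
p,Rt,s=tool();print(p,camyaw(),Rt.as_matrix().round(4),s['contact_force'],s['moment'])
plan([504,-190,141],np.degrees(.176-np.pi/2-camyaw()),1)
E
```

```text
[ 505.08739625 -156.59236936  139.77974094] -1.4019234779550613 [[ 0.1689 -0.0031  0.9856]
 [-0.9856 -0.0025  0.1689]
 [ 0.002  -1.     -0.0034]] [ 0.54373906  0.39166766 -1.93798082] [-0.02461061  0.20586322 -0.01033491]
[[0.0327, -0.0011, -0.0067], np.float64(-0.41)]
```

View pics/w7.png

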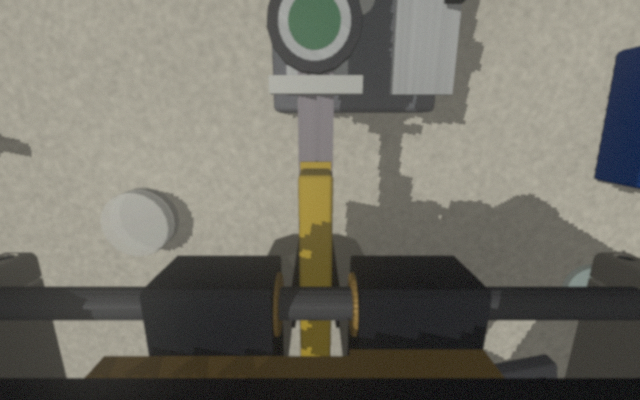

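Request:
{"method": "arm_command", "body": {
  "moves": [
    [250, [0.002, 0, -0.0005], -0.1],
    [250, [0.004, 0, -0.001], -0.1],
    [250, [0.006, 0, -0.001], -0.1],
    [250, [0.007, 0, -0.0015], -0.1],
    [250, [0.005, 0, -0.001], -0.1],
    [250, [0.003, 0, -0.0005], -0.1],
    [250, [0, 0, 0], 0],
    [250, [0, 0, 0], 0]
  ]
}}

```text
time_s: 12.3
position: [504.5, -186.8, 139.9]
orientation: [-0.542, 0.545, -0.453, 0.452]
contact_force: [-0.2, -0.6, -1.6]
opening: 15.5
```

```bash
python3 - <<'E'
from h import *
snap('wrist','w8')
p,Rt,s=tool();print(p,camyaw(),Rt.as_matrix().round(4),s['contact_force'],s['moment'])
plan([504,-190,141],np.degrees(.176-np.pi/2-camyaw()),1)
cv2.imwrite('pics/w8c.png',cv2.resize(ld('w8')['p'][0:150,220:420,::-1],None,fx=4,fy=4,interpolation=cv2.INTER_CUBIC))
E
```

```text
[ 504.44199429 -186.71000238  139.85854345] -1.3891996155101385 [[ 0.1815 -0.003   0.9834]
 [-0.9834 -0.0026  0.1815]
 [ 0.002  -1.     -0.0034]] [ 0.02214694  0.14028195 -2.12615317] [-0.05299959  0.2577265  -0.06676464]
[[0.0032, -0.0011, -0.001], np.float64(0.32)]
```

View pics/w8c.png

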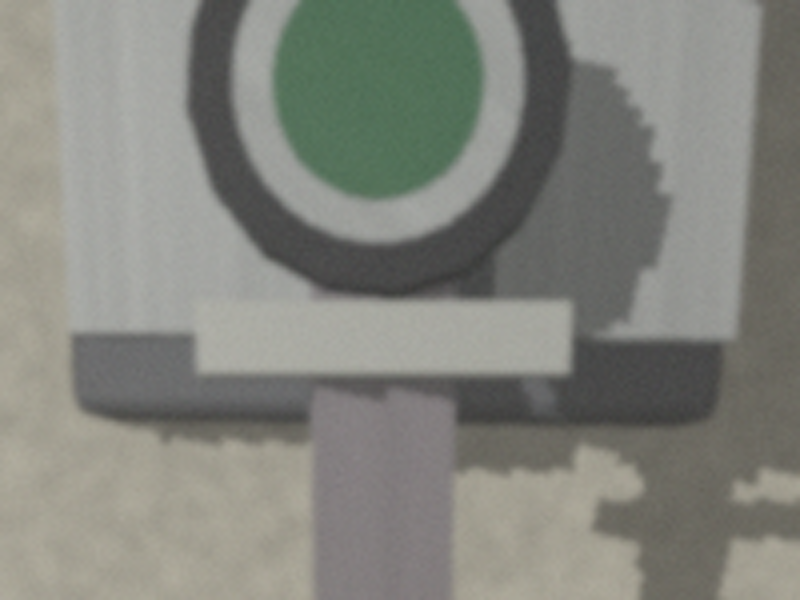

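```bash
cat > rel.py <<'E'
from h import *
def rel(n,fl,fr,barL,barR,zs,zb,tip=None):
    a=ray(n,*fl,zs)[:2];b=ray(n,*fr,zs)[:2];m=(a+b)/2
    yaw=0.176;ex=np.array([np.cos(yaw),np.sin(yaw)]);ey=np.array([-ex[1],ex[0]])
    c=(ray(n,*barL,zb)[:2]+ray(n,*barR,zb)[:2])/2
    print('stage width',np.linalg.norm(a-b),'front mid',m,'edge yaw',np.arctan2(*(a-b)[::-1])-np.pi/2)
    O=m+72*ex;d=c-O;print('origin est',O,'bar mid in station',d@ex,d@ey)
E
python3 - <<'E'
from rel import *
q=lambda u,v:(220+u/4-.4,v/4-.4)
rel('w8',q(74,333),q(737,340),q(197,338),q(573,338),94,131)
# long edges of shelf
for h,l in [(94,[(60,60),(72,300)]),(94,[(760,20),(738,320)])]:
    a=ray('w8',*q(*l[1]),h);b=ray('w8',*q(*l[0]),h);print(a[:2],b[:2],np.arctan2(*(b-a)[[1,0]]))
print(np.linalg.norm(ray('w8',*q(197,338),131)-ray('w8',*q(573,338),131)))
print('disc',ray('w8',*q(379,85),129))
E
```

```text
stage width 95.69300851661629 front mid [ 595.27557256 -173.33012985] edge yaw 0.17181577658315117
origin est [ 666.16331213 -160.72344991] bar mid in station -76.1981532126114 3.1419017770062245
[ 591.4572516  -125.37976734] [ 621.67072308 -120.13524365] 0.1718697571516442
[ 606.10777693 -219.93310667] [ 643.76097357 -213.2522844 ] 0.17560288372625094
43.84128814034323
disc [ 617.01298376 -165.4232856   129.        ]
```

Request:
{"method": "arm_command", "body": {
  "moves": [
    [250, [0.001, 0.002, 0], 0.1],
    [250, [0.001, 0.003, 0], 0.1],
    [250, [0.0002, 0.004, 0], 0.1],
    [250, [0, 0.004, 0], 0.1],
    [250, [0, 0.002, 0], 0],
    [250, [0, 0, 0], 0],
    [250, [0, 0, 0], 0]
  ]
}}

```text
time_s: 12.93
position: [504.7, -188.4, 122.6]
orientation: [-0.54, 0.543, -0.455, 0.454]
contact_force: [-0.3, 0.2, -2.2]
opening: 15.8
```

```bash
python3 - <<'E'
from rel import *
snap('wrist','w9')
p,Rt,s=tool();print(p,camyaw()+np.pi/2,s['contact_force'],s['moment'])
cv2.imwrite('pics/w9c.png',cv2.resize(ld('w9')['p'][0:150,220:420,::-1],None,fx=4,fy=4,interpolation=cv2.INTER_CUBIC))
E
```

```text
[ 504.67556276 -188.40415888  122.65519836] 0.17449950426794247 [-0.63463029  0.23031267 -1.63463012] [ 0.00365763  0.25279614 -0.04652128]
```

View pics/w9c.png

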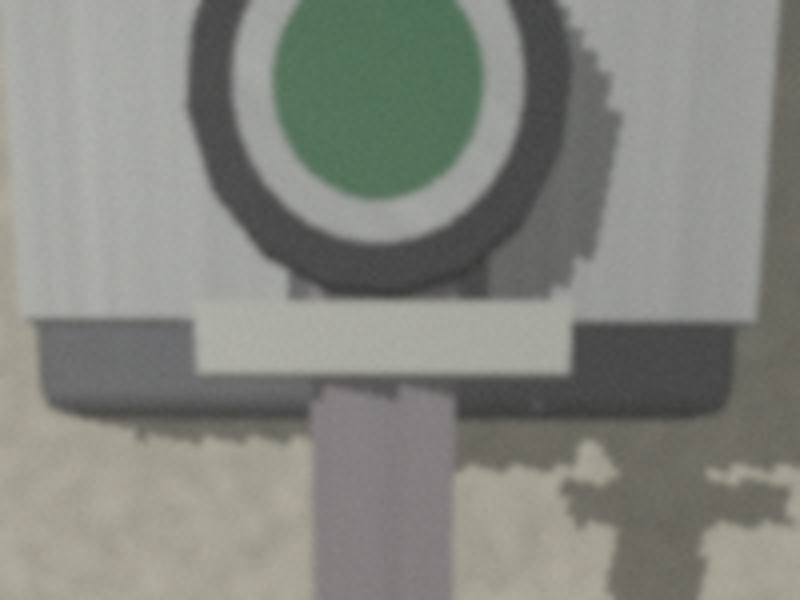

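```bash
python3 - <<'E'
from rel import *
q=lambda u,v:(220+u/4-.4,v/4-.4)
rel('w9',q(20,319),q(757,324),q(196,338),q(573,338),94,113.4)
E
```

```text
stage width 96.51166085069553 front mid [ 595.08294517 -172.96608594] edge yaw 0.1683368225409021
origin est [ 665.97068473 -160.359406  ] bar mid in station -76.10198320636006 0.6326592786445647
```

Request:
{"method": "arm_command", "body": {
  "moves": [
    [250, [0.0003, 0, 0.002], 0],
    [250, [0.0002, 0, 0.003], 0],
    [250, [0, 0, 0.002], 0],
    [250, [0, 0, 0.001], 0],
    [250, [0, 0, 0], 0],
    [250, [0, 0, 0], 0]
  ]
}}

```text
time_s: 13.48
position: [514.0, -187.4, 123.3]
orientation: [-0.541, 0.543, -0.454, 0.454]
contact_force: [-0.2, -0.1, -2.5]
opening: 15.6
```

```bash
python3 - <<'E'
from rel import *
snap('wrist','w10')
p,Rt,s=tool();print(p,camyaw()+np.pi/2,s['contact_force'],s['moment'],s['time_s'])
cv2.imwrite('pics/w10c.png',cv2.resize(ld('w10')['p'][0:150,220:420,::-1],None,fx=4,fy=4,interpolation=cv2.INTER_CUBIC))
E
```

```text
[ 513.99000176 -187.36150594  123.30261016] 0.17471541633883958 [-0.7396075  -0.76434663 -2.45437849] [-0.08498993  0.23729619 -0.06338374] 13.5333
```

View pics/w10c.png

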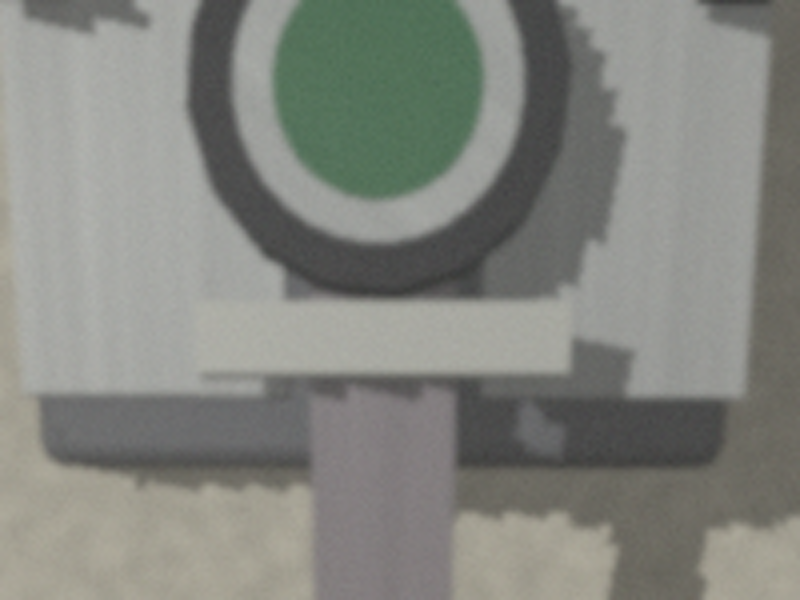

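Request:
{"method": "arm_command", "body": {
  "moves": [
    [250, [0, 0.002, 0], 0],
    [250, [0, 0.003, 0], 0],
    [250, [0, 0.002, 0], 0],
    [250, [0, 0.001, 0], 0],
    [250, [0, 0, 0], 0],
    [250, [0, 0, 0], 0]
  ]
}}

```text
time_s: 14.03
position: [513.6, -187.4, 114.1]
orientation: [-0.541, 0.543, -0.455, 0.454]
contact_force: [-0.1, 0.8, -1.4]
opening: 15.6
```

```bash
python3 - <<'E'
from rel import *
snap('side','s10')
p,Rt,s=tool();print(p,camyaw()+np.pi/2,s['contact_force'],s['moment'],s['time_s'])
cv2.imwrite('pics/s10c.png',cv2.resize(ld('s10')['p'][150:260,300:450,::-1],None,fx=5,fy=5,interpolation=cv2.INTER_CUBIC))
E
```

```text
[ 513.58813394 -187.38877492  114.10868921] 0.17458422742853297 [-0.46372061 -1.2290804  -1.39855838] [-0.0518741   0.18371082 -0.02800918] 14.0833
```

View pics/s10c.png

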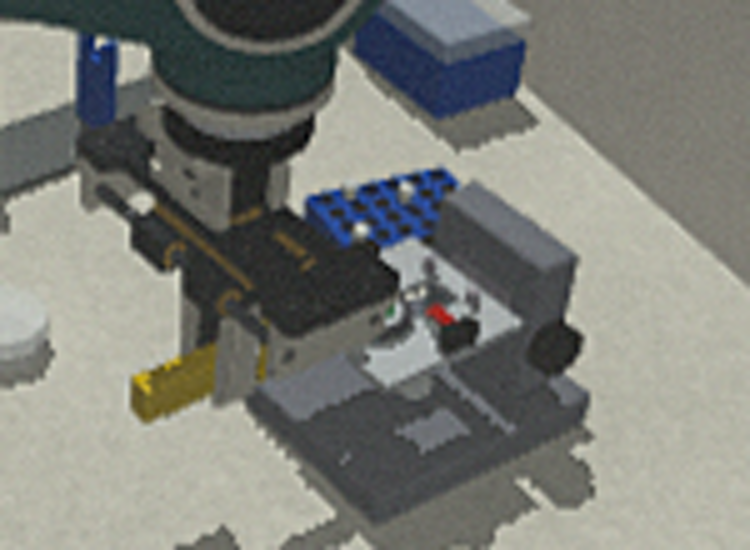

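Request:
{"method": "arm_command", "body": {
  "moves": [
    [250, [0, 0.001, 0], 0],
    [250, [0, 0.001, 0], 0],
    [250, [0, 0, 0], 0]
  ]
}}

```text
time_s: 14.33
position: [513.7, -187.5, 112.2]
orientation: [-0.541, 0.543, -0.454, 0.454]
contact_force: [-0.3, 0.8, -2.2]
opening: 15.7
```

```bash
cat > st.py <<'E'
from h import *
p,Rt,s=tool();print(p.round(2),round(camyaw()+np.pi/2,4),s['contact_force'].round(2),s['moment'].round(3),round(s['time_s'],2),'tilt',Rt.as_matrix()[:2,1].round(4))
O=np.array([666.2,-160.6]);y=.173;d=p[:2]-O;ex=np.array([np.cos(y),np.sin(y)]);print('tcp in station',(d@ex).round(2),(d@[-ex[1],ex[0]]).round(2))
E
python3 st.py
```

```text
[ 513.67 -187.46  112.16] 0.1746 [-0.28  0.84 -2.17] [0.012 0.252 0.004] 14.33 tilt [-0.0028 -0.0025]
tcp in station -154.88 -0.21
```

Request:
{"method": "arm_command", "body": {
  "moves": [
    [250, [0, 0.001, 0], 0],
    [250, [0, 0.001, 0], 0],
    [250, [0, 0, 0], 0]
  ]
}}

```text
time_s: 14.58
position: [513.8, -187.5, 110.1]
orientation: [-0.541, 0.543, -0.454, 0.454]
contact_force: [-0.7, -0.1, -2.0]
opening: 15.6
```

```bash
python3 st.py
```

```text
[ 513.75 -187.48  110.09] 0.1746 [-0.74 -0.1  -2.02] [-0.029  0.15   0.009] 14.58 tilt [-0.0025 -0.0026]
tcp in station -154.8 -0.24
```

Request:
{"method": "arm_command", "body": {
  "moves": [
    [250, [0, 0.001, 0], 0],
    [250, [0, 0, 0], 0]
  ]
}}

```text
time_s: 14.75
position: [513.9, -187.5, 109.2]
orientation: [-0.541, 0.543, -0.454, 0.454]
contact_force: [-2.0, -0.6, -1.8]
opening: 15.5
```

```bash
python3 st.py
```

```text
[ 513.85 -187.51  109.18] 0.1745 [-1.95 -0.57 -1.77] [-0.007  0.217  0.021] 14.75 tilt [-0.0022 -0.0027]
tcp in station -154.71 -0.28
```

Request:
{"method": "arm_command", "body": {
  "moves": [
    [250, [0, 0.001, 0], 0],
    [250, [0, 0, 0], 0]
  ]
}}

```text
time_s: 14.92
position: [513.9, -187.6, 108.3]
orientation: [-0.541, 0.543, -0.454, 0.454]
contact_force: [-1.0, 0.2, 0.1]
opening: 15.8
```

```bash
python3 st.py
```

```text
[ 513.94 -187.58  108.33] 0.1746 [-1.04  0.2   0.11] [-0.014  0.21   0.077] 14.92 tilt [-0.0019 -0.0029]
tcp in station -154.63 -0.37
```

Request:
{"method": "arm_command", "body": {
  "moves": [
    [250, [0, 0, 0], 0],
    [250, [0, 0, 0], 0]
  ]
}}

```text
time_s: 15.08
position: [514.0, -187.6, 108.5]
orientation: [-0.541, 0.543, -0.454, 0.454]
contact_force: [-0.4, -0.3, -1.0]
opening: 15.3
```

```bash
python3 st.py; python3 - <<'E'
from rel import *
snap('wrist','w11')
cv2.imwrite('pics/w11c.png',cv2.resize(ld('w11')['p'][0:150,220:420,::-1],None,fx=4,fy=4,interpolation=cv2.INTER_CUBIC))
E
python3 st.py
```

```text
[ 513.97 -187.57  108.47] 0.1746 [-0.36 -0.29 -0.96] [0.08  0.243 0.004] 15.08 tilt [-0.0017 -0.0029]
tcp in station -154.6 -0.36
[ 513.97 -187.59  108.52] 0.1746 [-1.07  1.06  0.2 ] [0.029 0.232 0.03 ] 15.13 tilt [-0.0017 -0.0029]
tcp in station -154.61 -0.38
```

View pics/w11c.png

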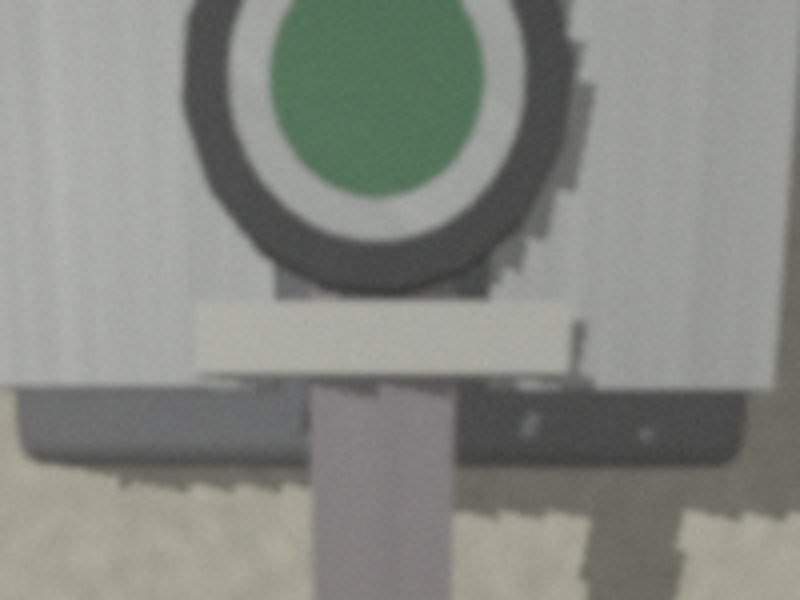

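Request:
{"method": "arm_command", "body": {
  "moves": [
    [250, [0, 0.001, 0], 0],
    [250, [0, 0.0005, 0], 0],
    [250, [0, 0, 0], 0]
  ]
}}

```text
time_s: 15.38
position: [514.0, -187.6, 107.1]
orientation: [-0.541, 0.543, -0.454, 0.455]
contact_force: [-2.5, 0.8, 1.1]
opening: 15.6
```

```bash
python3 st.py
```

```text
[ 514.03 -187.64  107.1 ] 0.1746 [-2.48  0.76  1.1 ] [0.043 0.248 0.022] 15.38 tilt [-0.0015 -0.003 ]
tcp in station -154.55 -0.44
```

Request:
{"method": "arm_command", "body": {
  "moves": [
    [250, [0, 0, 0], 0]
  ]
}}

```text
time_s: 15.47
position: [514.0, -187.6, 107.1]
orientation: [-0.541, 0.543, -0.454, 0.455]
contact_force: [-1.9, 0.1, 0.6]
opening: 15.7
```

```bash
python3 st.py
```

```text
[ 514.03 -187.64  107.13] 0.1746 [-1.87  0.07  0.6 ] [0.059 0.258 0.051] 15.47 tilt [-0.0015 -0.003 ]
tcp in station -154.55 -0.44
```

Request:
{"method": "arm_command", "body": {
  "moves": [
    [250, [0, 0, 0.001], 0],
    [250, [0, 0, 0.0015], 0],
    [250, [0, 0, 0.0015], 0],
    [250, [0, 0, 0.0015], 0]
  ]
}}

```text
time_s: 15.8
position: [519.7, -186.8, 107.3]
orientation: [-0.541, 0.543, -0.454, 0.455]
contact_force: [-0.9, -0.3, 1.6]
opening: 15.7
```

```bash
python3 st.py
```

```text
[ 519.67 -186.76  107.28] 0.1743 [-0.92 -0.35  1.65] [-0.032  0.334  0.041] 15.8 tilt [-0.0016 -0.0033]
tcp in station -148.85 -0.55
```

Request:
{"method": "arm_command", "body": {
  "moves": [
    [250, [0, 0, 0.0015], 0],
    [250, [-0.0001, -0.0002, 0.0015], 0],
    [250, [-0.0001, 0, 0.0015], 0],
    [250, [0, 0, 0.0015], 0]
  ]
}}

```text
time_s: 16.13
position: [526.0, -185.4, 107.3]
orientation: [-0.54, 0.543, -0.454, 0.454]
contact_force: [-3.8, -1.0, 1.5]
opening: 15.4
```

```bash
python3 st.py
```

```text
[ 526.03 -185.44  107.28] 0.1743 [-3.81 -0.97  1.47] [-0.068  0.747 -0.001] 16.13 tilt [-0.0025 -0.0034]
tcp in station -142.36 -0.34
```

Request:
{"method": "arm_command", "body": {
  "moves": [
    [250, [0, 0, 0.0015], 0],
    [250, [0, 0, 0.0015], 0],
    [250, [0, 0, 0.0015], 0]
  ]
}}

```text
time_s: 16.38
position: [530.5, -184.6, 107.0]
orientation: [-0.54, 0.544, -0.455, 0.454]
contact_force: [-4.0, -0.5, 1.4]
opening: 15.3
```

```bash
python3 st.py
```

```text
[ 530.51 -184.63  107.03] 0.1743 [-4.01 -0.54  1.42] [-0.11   0.709  0.01 ] 16.38 tilt [-0.0038 -0.0034]
tcp in station -137.8 -0.32
```

Request:
{"method": "arm_command", "body": {
  "moves": [
    [250, [0, -0.0002, 0.0015], 0],
    [250, [0, -0.0002, 0.0015], 0],
    [250, [0, 0, 0.0015], 0]
  ]
}}

```text
time_s: 16.63
position: [535.4, -183.8, 107.4]
orientation: [-0.54, 0.544, -0.455, 0.454]
contact_force: [-3.8, -0.5, 1.4]
opening: 15.4
```

```bash
python3 st.py
```

```text
[ 535.4 -183.8  107.4] 0.1742 [-3.8  -0.51  1.4 ] [-0.076  0.542  0.008] 16.63 tilt [-0.0039 -0.0034]
tcp in station -132.84 -0.34
```

Request:
{"method": "arm_command", "body": {
  "moves": [
    [250, [0, 0, 0.0015], 0],
    [250, [0, 0, 0.0015], 0],
    [250, [0, 0, 0.0015], 0]
  ]
}}

```text
time_s: 16.88
position: [540.6, -182.9, 107.5]
orientation: [-0.54, 0.543, -0.454, 0.454]
contact_force: [-2.9, -0.1, 0.7]
opening: 15.6
```

```bash
python3 st.py;  python3 - <<'E'
from rel import *
snap('wrist','w12')
cv2.imwrite('pics/w12c.png',cv2.resize(ld('w12')['p'][0:150,220:420,::-1],None,fx=4,fy=4,interpolation=cv2.INTER_CUBIC))
E
```

```text
[ 540.62 -182.87  107.51] 0.1743 [-2.92 -0.11  0.69] [-0.052  0.32   0.032] 16.88 tilt [-0.0031 -0.0033]
tcp in station -127.53 -0.32
```

View pics/w12c.png

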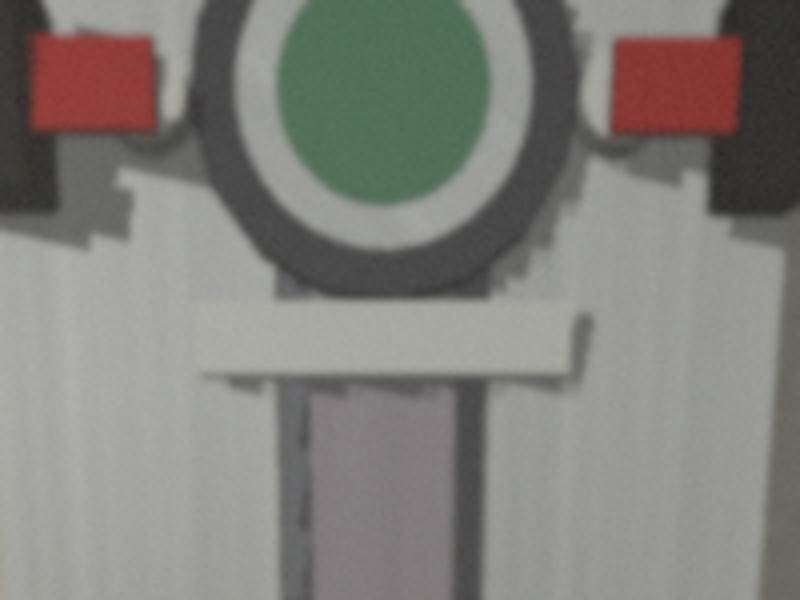

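Request:
{"method": "arm_command", "body": {
  "moves": [
    [250, [0, 0, 0.0015], 0],
    [250, [0, 0, 0.0015], 0],
    [250, [0, 0, 0.001], 0]
  ]
}}

```text
time_s: 17.18
position: [545.4, -182.0, 107.6]
orientation: [-0.54, 0.543, -0.454, 0.454]
contact_force: [-1.5, -0.8, 0.5]
opening: 15.7
```

```bash
python3 st.py;  python3 - <<'E'
from rel import *
snap('wrist','w13')
cv2.imwrite('pics/w13c.png',cv2.resize(ld('w13')['p'][0:150,220:420,::-1],None,fx=4,fy=4,interpolation=cv2.INTER_CUBIC))
E
```

```text
[ 545.42 -182.    107.63] 0.1744 [-1.51 -0.81  0.48] [-0.038  0.252  0.04 ] 17.18 tilt [-0.0021 -0.0033]
tcp in station -122.67 -0.29
```

View pics/w13c.png

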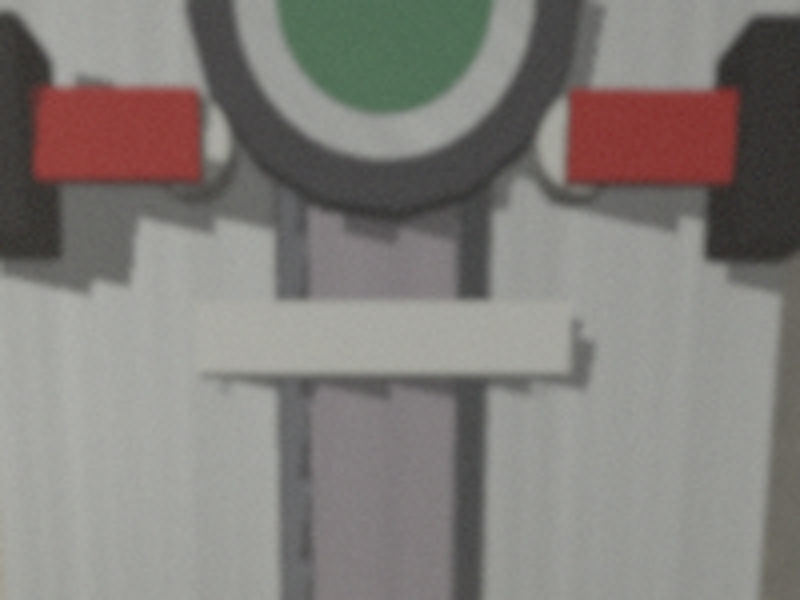

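```bash
python3 - <<'E'
from rel import *
snap('scene','c13')
cv2.imwrite('pics/c13c.png',cv2.resize(ld('c13')['p'][190:280,200:320,::-1],None,fx=6.6,fy=6.6,interpolation=cv2.INTER_CUBIC))
q=lambda u,v:(220+u/4-.4,v/4-.4)
O=np.array([666.2,-160.6]);y=.173;ex=np.array([np.cos(y),np.sin(y)])
# stage z now? disc top = stage+6
for zt in (97,99):
  for nm,(u,v) in dict(discrear=(385,213),barfront=(385,299)).items():
    d=ray('w13',*q(u,v),zt)[:2]-O;print(zt,nm,d@ex)
z=98
# fit disc outer edge points
pts=[(193,45),(205,85),(232,135),(270,175),(310,200),(385,214),(450,203),(500,176),(540,130),(568,80),(578,40)]
W=np.array([ray('w13',*q(*a),z)[:2] for a in pts])
A=np.c_[2*W,np.ones(len(W))];s=np.linalg.lstsq(A,(W**2).sum(1),rcond=None)[0];r=np.sqrt(s[2]+s[0]**2+s[1]**2)
d=s[:2]-O;print('disc',d@ex,d@[-ex[1],ex[0]],'r',r)
E
```

```text
97 discrear -21.335087979102884
97 barfront -30.576028206807337
99 discrear -21.723682505700083
99 barfront -30.84710331256938
disc -0.02274739150420389 -0.04285996614600822 r 21.813030671708237
```

View pics/c13c.png

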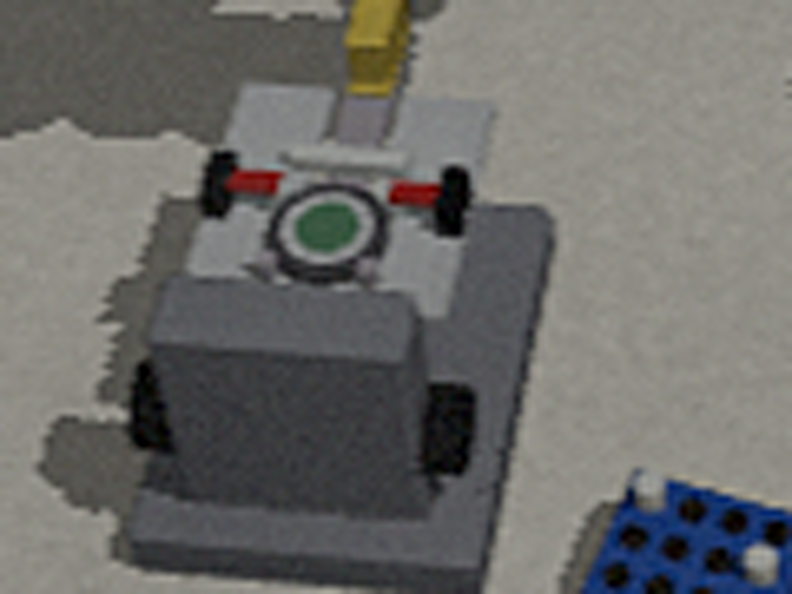

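Request:
{"method": "arm_command", "body": {
  "moves": [
    [250, [0, -0.0003, -0.0005], 0],
    [250, [0, -0.0002, -0.0015], 0],
    [250, [0, 0, -0.0025], 0],
    [250, [0, 0, -0.003], 0],
    [250, [0, 0, -0.003], 0]
  ]
}}

```text
time_s: 17.7
position: [535.2, -183.7, 108.4]
orientation: [-0.541, 0.543, -0.454, 0.455]
contact_force: [0.1, -0.0, -0.7]
opening: 15.8
```

```bash
python3 st.py
```

```text
[ 535.21 -183.66  108.36] 0.1748 [ 0.12 -0.   -0.66] [ 0.082 -0.103  0.007] 17.7 tilt [-0.0001 -0.003 ]
tcp in station -133.01 -0.17
```

Withdrawing with about 1 N on the stage; continuing.

Request:
{"method": "arm_command", "body": {
  "moves": [
    [250, [0, 0, -0.003], 0],
    [250, [0, 0, -0.003], 0],
    [250, [0, 0, -0.003], 0],
    [250, [0, 0, -0.003], 0],
    [250, [0, 0, -0.002], 0]
  ]
}}

```text
time_s: 18.12
position: [519.3, -186.5, 108.4]
orientation: [-0.541, 0.543, -0.454, 0.455]
contact_force: [1.7, 0.1, -0.4]
opening: 16.0
```

```bash
python3 st.py
```

```text
[ 519.34 -186.47  108.39] 0.1745 [ 1.67  0.14 -0.37] [ 0.038 -0.138 -0.028] 18.12 tilt [-0.     -0.0031]
tcp in station -149.13 -0.21
```

Request:
{"method": "arm_command", "body": {
  "moves": [
    [250, [0, 0, -0.0025], 0],
    [250, [0, 0, -0.002], 0],
    [250, [0, 0, -0.0015], 0],
    [250, [0, 0, 0], 0]
  ]
}}

```text
time_s: 18.45
position: [512.3, -187.8, 108.5]
orientation: [-0.541, 0.543, -0.454, 0.455]
contact_force: [0.8, -1.1, 0.6]
opening: 15.4
```

```bash
python3 st.py;  python3 - <<'E'
from rel import *
snap('wrist','w14')
cv2.imwrite('pics/w14c.png',cv2.resize(ld('w14')['p'][0:150,220:420,::-1],None,fx=4,fy=4,interpolation=cv2.INTER_CUBIC))
E
```

```text
[ 512.31 -187.77  108.49] 0.1742 [ 0.84 -1.12  0.56] [0.019 0.016 0.013] 18.45 tilt [ 0.     -0.0031]
tcp in station -156.27 -0.28
```

View pics/w14c.png

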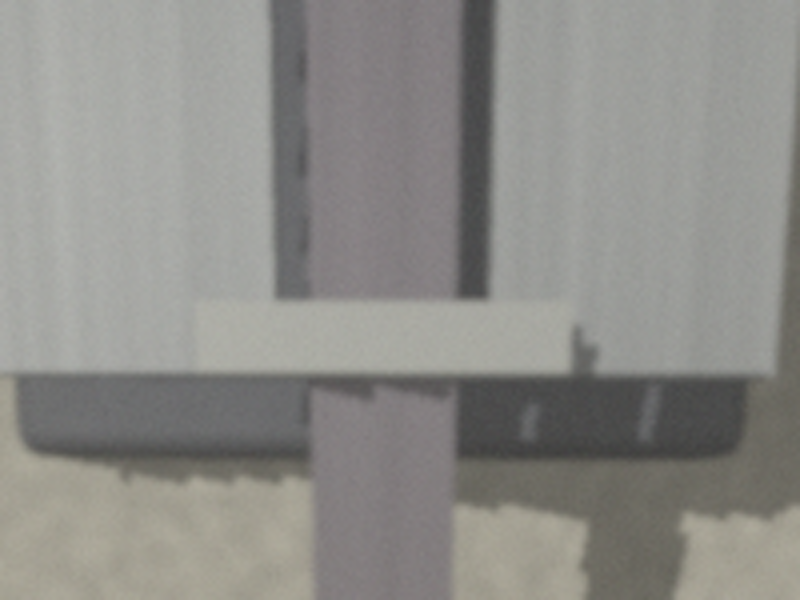

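Request:
{"method": "arm_command", "body": {
  "moves": [
    [250, [0, -0.0005, -0.001], 0],
    [250, [0, -0.0005, -0.0015], 0],
    [250, [0, -0.001, -0.0015], 0],
    [250, [0, -0.002, -0.002], 0],
    [250, [0, -0.003, -0.002], 0],
    [250, [0, -0.003, -0.001], 0]
  ]
}}

```text
time_s: 19.0
position: [502.2, -189.2, 117.9]
orientation: [-0.541, 0.543, -0.455, 0.454]
contact_force: [-0.2, 0.4, -1.9]
opening: 15.9
```

```bash
python3 st.py
```

```text
[ 502.19 -189.16  117.92] 0.1746 [-0.19  0.44 -1.85] [-0.076  0.221 -0.051] 19.0 tilt [-0.0029 -0.0024]
tcp in station -166.48 0.1
```

Request:
{"method": "arm_command", "body": {
  "moves": [
    [250, [0, -0.005, -0.001], 0],
    [250, [0, -0.007, 0], 0],
    [250, [0, -0.007, 0], 0],
    [250, [0, -0.005, 0], 0],
    [250, [0, -0.002, 0], 0],
    [250, [0, 0, 0], 0],
    [250, [0, 0, 0], 0]
  ]
}}

```text
time_s: 19.58
position: [501.4, -189.6, 148.9]
orientation: [-0.541, 0.543, -0.454, 0.455]
contact_force: [-0.2, 0.0, -1.2]
opening: 15.4
```

```bash
python3 st.py;  python3 - <<'E'
from rel import *
snap('wrist','w15');snap('scene','c15')
a=cv2.resize(ld('w15')['p'][0:200,200:440,::-1],None,fx=2,fy=2);b=cv2.resize(ld('c15')['p'][180:290,200:320,::-1],(436,400),interpolation=cv2.INTER_CUBIC)
b=b[:, :320]
cv2.imwrite('pics/w15c.png',np.hstack([a,b]))
plan([549.2,183.9,140],np.degrees(.180-np.pi/2-camyaw()),1)
E
```

```text
[ 501.43 -189.58  148.88] 0.1744 [-0.22  0.03 -1.16] [ 0.003  0.126 -0.031] 19.58 tilt [-0.0007 -0.0035]
tcp in station -167.3 -0.18
[[-0.3594, 0.0072, 0.1123], np.float64(-0.32)]
```

View pics/w15c.png

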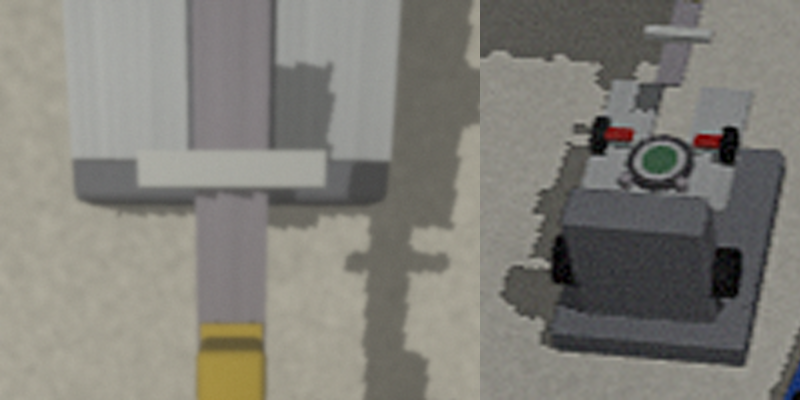

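Request:
{"method": "arm_command", "body": {
  "moves": [
    [250, [-0.003, 0, 0.001], 0],
    [250, [-0.007, 0, 0.002], 0],
    [250, [-0.012, 0, 0.004], 0],
    [250, [-0.015, 0, 0.0047], 0],
    [250, [-0.015, 0, 0.0047], 0],
    [250, [-0.015, 0, 0.0047], 0],
    [250, [-0.015, 0, 0.0047], 0],
    [250, [-0.015, 0, 0.0047], 0]
  ]
}}

```text
time_s: 20.35
position: [514.1, -81.0, 146.2]
orientation: [-0.54, 0.543, -0.456, 0.454]
contact_force: [0.7, 0.1, -1.3]
opening: 15.7
```

Request:
{"method": "arm_command", "body": {
  "moves": [
    [250, [-0.015, 0, 0.0047], 0],
    [250, [-0.015, 0, 0.0047], 0],
    [250, [-0.015, 0, 0.0047], 0],
    [250, [-0.015, 0, 0.0047], 0],
    [250, [-0.015, 0, 0.0047], 0],
    [250, [-0.015, 0, 0.0047], 0],
    [250, [-0.015, 0, 0.0047], 0],
    [250, [-0.012, 0, 0.0037], 0]
  ]
}}

```text
time_s: 21.02
position: [527.9, 56.3, 144.8]
orientation: [-0.541, 0.543, -0.456, 0.453]
contact_force: [1.2, -0.2, -1.0]
opening: 15.7
```

```bash
python3 st.py;  python3 - <<'E'
from rel import *
plan([549.2,183.9,140],np.degrees(.180-np.pi/2-camyaw()),1)
E
```

```text
[527.9   56.35 144.8 ] 0.1754 [ 1.22 -0.17 -1.01] [-0.026  0.157 -0.049] 21.02 tilt [-0.0056 -0.0003]
tcp in station -98.89 237.52
[[-0.1218, 0.0046, 0.0434], np.float64(-0.27)]
```

Request:
{"method": "arm_command", "body": {
  "moves": [
    [250, [-0.015, 0, 0.005], 0],
    [250, [-0.015, 0, 0.005], 0],
    [250, [-0.015, 0, 0.005], 0],
    [250, [-0.014, 0, 0.005], 0],
    [250, [-0.012, 0, 0.004], 0],
    [250, [-0.01, 0, 0.003], -0.1],
    [250, [-0.007, 0, 0.002], -0.1],
    [250, [-0.004, 0, 0.001], -0.1]
  ]
}}

```text
time_s: 21.68
position: [537.5, 166.9, 143.4]
orientation: [-0.543, 0.546, -0.453, 0.449]
contact_force: [0.5, -1.0, -1.9]
opening: 15.7
```

Request:
{"method": "arm_command", "body": {
  "moves": [
    [250, [-0.001, 0, 0], 0],
    [250, [0, 0, 0], 0],
    [250, [0, 0, 0], 0]
  ]
}}

```text
time_s: 21.93
position: [536.8, 168.8, 143.2]
orientation: [-0.543, 0.547, -0.453, 0.448]
contact_force: [0.1, 0.3, -2.8]
opening: 15.8
```

```bash
python3 st.py;  python3 - <<'E'
from rel import *
plan([549.2,183.9,105],np.degrees(.180-np.pi/2-camyaw()),1)
snap('wrist','w16')
E
```

```text
[536.85 168.8  143.22] 0.1878 [ 0.11  0.29 -2.82] [-0.042  0.203 -0.025] 21.93 tilt [-0.0085  0.0006]
tcp in station -70.72 346.75
[[-0.0124, 0.0381, 0.0153], np.float64(0.44)]
```

View pics/w16.png

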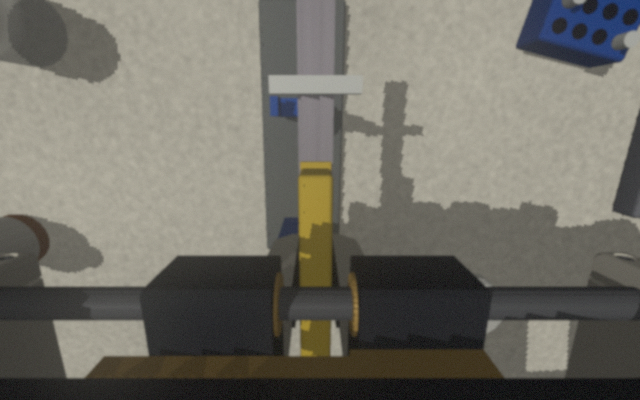

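Request:
{"method": "arm_command", "body": {
  "moves": [
    [250, [-0.002, 0, 0.002], 0.1],
    [250, [-0.003, 0.001, 0.004], 0.1],
    [250, [-0.003, 0.002, 0.004], 0.1],
    [250, [-0.002, 0.002, 0.002], 0.1],
    [250, [-0.001, 0.001, 0.001], 0.1],
    [250, [0, 0, 0], 0],
    [250, [0, 0, 0], 0]
  ]
}}

```text
time_s: 22.57
position: [549.2, 181.7, 136.3]
orientation: [-0.54, 0.544, -0.456, 0.452]
contact_force: [-0.2, -0.5, -0.8]
opening: 15.8
```

```bash
python3 st.py;  python3 - <<'E'
from rel import *
plan([549.2,183.9,105],np.degrees(.180-np.pi/2-camyaw()),1)
E
```

```text
[549.21 181.74 136.34] 0.1753 [-0.18 -0.52 -0.84] [-0.016  0.161  0.016] 22.57 tilt [-0.0084  0.0004]
tcp in station -56.31 357.37
[[-0.0021, 0.0313, 0.0006], np.float64(-0.27)]
```

Request:
{"method": "arm_command", "body": {
  "moves": [
    [250, [-0.0009, 0.003, 0.0003], -0.1],
    [250, [-0.0009, 0.005, 0.0002], -0.1],
    [250, [0, 0.005, 0], -0.1],
    [250, [0, 0.004, 0], 0],
    [250, [0, 0.001, 0], 0],
    [250, [0, 0, 0], 0],
    [250, [0, 0, 0], 0]
  ]
}}

```text
time_s: 23.15
position: [548.7, 183.6, 115.7]
orientation: [-0.541, 0.545, -0.455, 0.45]
contact_force: [0.2, 0.4, -1.8]
opening: 15.5
```

```bash
python3 st.py;  python3 - <<'E'
from rel import *
snap('wrist','w17')
plan([549.2,183.9,87.3],np.degrees(.180-np.pi/2-camyaw()),1)
cv2.imwrite('pics/w17c.png',cv2.resize(ld('w17')['p'][0:200,220:420,::-1],None,fx=3,fy=3,interpolation=cv2.INTER_CUBIC))
E
```

```text
[548.7  183.56 115.69] 0.1812 [ 0.18  0.35 -1.85] [-0.052  0.127 -0.025] 23.15 tilt [-0.0094  0.    ]
tcp in station -56.5 359.25
[[-0.0002, 0.0285, 0.0008], np.float64(0.07)]
```

View pics/w17c.png

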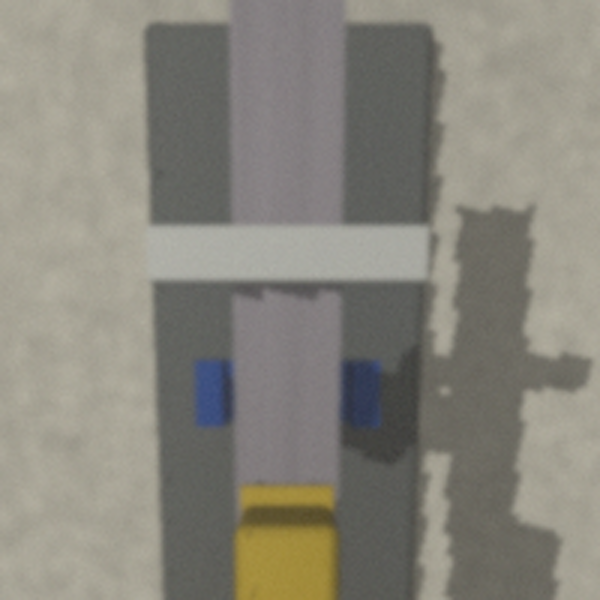

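Request:
{"method": "arm_command", "body": {
  "moves": [
    [250, [0, 0.003, 0.0003], 0],
    [250, [0, 0.004, 0.0003], 0],
    [250, [0, 0.004, 0], 0],
    [250, [0, 0.004, 0], 0],
    [250, [0, 0.003, 0], 0],
    [250, [0, 0.002, 0], 0],
    [250, [0, 0, 0], 0],
    [250, [0, 0, 0], 0]
  ]
}}

```text
time_s: 23.87
position: [549.2, 183.6, 93.7]
orientation: [-0.541, 0.545, -0.455, 0.45]
contact_force: [0.1, -0.0, -1.6]
opening: 15.7
```

```bash
python3 st.py
```

```text
[549.25 183.63  93.72] 0.1811 [ 0.09 -0.05 -1.6 ] [-0.049  0.171  0.057] 23.87 tilt [-0.009   0.0001]
tcp in station -55.95 359.22
```

Request:
{"method": "arm_command", "body": {
  "moves": [
    [250, [-0.0002, 0.002, 0], 0],
    [250, [0, 0.002, 0], 0],
    [250, [0, 0.001, 0], 0],
    [250, [0, 0, 0], 0],
    [250, [0, 0, 0], 0]
  ]
}}

```text
time_s: 24.28
position: [549.4, 183.9, 88.6]
orientation: [-0.542, 0.545, -0.455, 0.45]
contact_force: [-0.7, -0.8, -1.6]
opening: 15.9
```

```bash
python3 st.py
```

```text
[549.36 183.92  88.61] 0.1811 [-0.67 -0.82 -1.63] [-0.027  0.205 -0.008] 24.28 tilt [-0.0084  0.0003]
tcp in station -55.79 359.49
```

Request:
{"method": "arm_command", "body": {
  "moves": [
    [250, [0, 0.0007, 0], 0],
    [250, [0, 0.0007, 0], 0],
    [250, [0, 0, 0], 0],
    [250, [0, 0, 0], 0]
  ]
}}

```text
time_s: 24.62
position: [549.5, 184.0, 87.7]
orientation: [-0.542, 0.545, -0.455, 0.45]
contact_force: [1.5, 0.9, -1.7]
opening: 15.8
```

```bash
python3 st.py
```

```text
[549.52 183.99  87.66] 0.1811 [ 1.46  0.91 -1.72] [-0.073  0.196 -0.015] 24.62 tilt [-0.0078  0.0005]
tcp in station -55.62 359.53
```

Request:
{"method": "arm_command", "body": {
  "moves": [
    [250, [0, 0.0007, 0], 0],
    [250, [0, 0.0005, 0], 0],
    [250, [0, 0, 0], 0],
    [250, [0, 0, 0], 0]
  ]
}}

```text
time_s: 24.95
position: [549.7, 184.0, 87.6]
orientation: [-0.542, 0.545, -0.455, 0.45]
contact_force: [0.5, 0.7, -1.8]
opening: 15.9
```

```bash
python3 st.py
```

```text
[549.72 184.04  87.59] 0.1811 [ 0.51  0.69 -1.78] [-0.031  0.188  0.009] 24.95 tilt [-0.0069  0.0007]
tcp in station -55.42 359.54
```

Request:
{"method": "arm_command", "body": {
  "moves": [
    [250, [0, 0.0012, -0.0005], 0],
    [250, [0, 0.0012, -0.0005], 0],
    [250, [0, 0, 0], 0]
  ]
}}

```text
time_s: 25.2
position: [549.8, 184.1, 87.6]
orientation: [-0.543, 0.544, -0.454, 0.451]
contact_force: [-0.0, 0.5, -1.3]
opening: 15.4
```

```bash
python3 st.py
```

```text
[549.83 184.08  87.56] 0.1811 [-0.02  0.48 -1.31] [-0.02   0.202  0.022] 25.2 tilt [-0.0034  0.0015]
tcp in station -55.3 359.57
```

Seated: z no longer drops and tilt is levelling out. Releasing.

Request:
{"method": "arm_command", "body": {
  "moves": [
    [205, [0, 0, 0], 0],
    [195, [0, 0, 0], 0],
    [180, [0, 0, 0], 0],
    [150, [0, 0, 0], 0],
    [120, [0, 0, 0], 0],
    [120, [0, 0, 0], 0]
  ],
  "grip_force": 20
}}

```text
time_s: 25.7
position: [549.9, 184.1, 87.0]
orientation: [-0.543, 0.544, -0.454, 0.451]
contact_force: [0.5, -0.4, -0.4]
opening: 42.8
```

```bash
python3 st.py;  python3 - <<'E'
from rel import *
snap('wrist','w18')
A=handle('w18',96,160,285);k=np.polyfit(A[:,0],A[:,1],1);print(np.arctan(k[0]),(read_state()['position'][1]-np.polyval(k,read_state()['position'][0]))*.984)
E
```

```text
[549.85 184.08  86.99] 0.1811 [ 0.49 -0.43 -0.44] [-0.062  0.126 -0.038] 25.7 tilt [-0.0034  0.0015]
tcp in station -55.28 359.56
0.18085940217072574 -0.3013816221289169
```

View pics/w18.png

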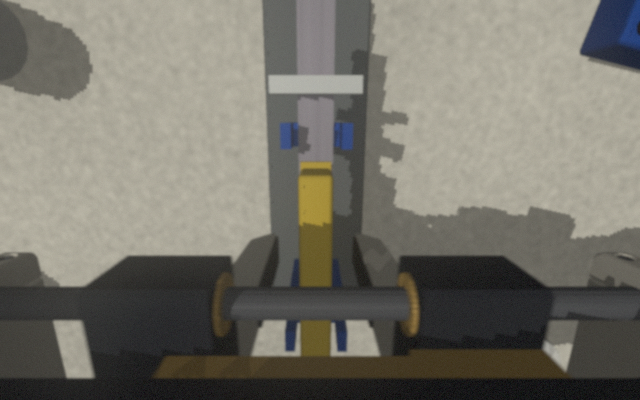

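Paddle is free in its rest, fingers clear on both sides. Lifting away straight up.

Request:
{"method": "arm_command", "body": {
  "moves": [
    [120, [0, -0.004, 0], 0],
    [120, [0, -0.008, 0], 0],
    [120, [0, -0.012, 0], 0],
    [120, [0, -0.015, 0], 0],
    [120, [0, -0.015, 0], 0],
    [120, [0, -0.015, 0], 0],
    [120, [0, -0.01, 0], 0],
    [120, [0, -0.004, 0], 0]
  ]
}}

```text
time_s: 26.42
position: [549.9, 183.9, 178.9]
orientation: [-0.543, 0.544, -0.454, 0.451]
contact_force: [-0.1, 1.3, 0.3]
opening: 49.4
```

Request:
{"method": "arm_command", "body": {
  "moves": [
    [120, [0, 0, 0], 0],
    [120, [0, 0, 0], 0]
  ]
}}

```text
time_s: 26.58
position: [550.4, 184.0, 180.8]
orientation: [0.544, -0.543, 0.453, -0.452]
contact_force: [-0.8, 0.2, 0.1]
opening: 49.2
```

```bash
python3 st.py;  python3 - <<'E'
from rel import *
snap('wrist','w19');snap('scene','c19')
s=cv2.resize(ld('c19')['p'][170:310,190:440,::-1],None,fx=3.2,fy=3.2,interpolation=cv2.INTER_CUBIC);cv2.imwrite('pics/c19c.png',s)
A=handle('w19',96,140,285);k=np.polyfit(A[:,0],A[:,1],1);print(np.arctan(k[0]),np.polyval(k,550))
C=cloud('w19');print(len(A),A[0],A[-1])
a=cloud('c19')-cloud('scene0')
E
```

```text
[550.38 184.03 180.83] 0.1811 [-0.75  0.2   0.13] [-0.03   0.153  0.041] 26.58 tilt [-0.0002  0.0025]
tcp in station -54.76 359.42
0.1737254753555138 184.63188119676892
43 [600.97588377 193.63234616] [501.32276352 176.18219078]
```

View pics/w19.png

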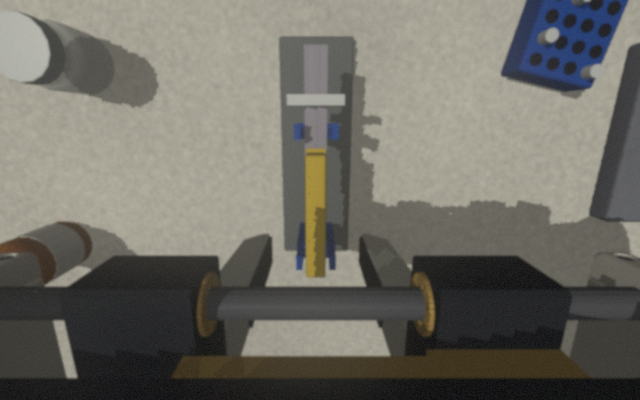

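View pics/c19c.png

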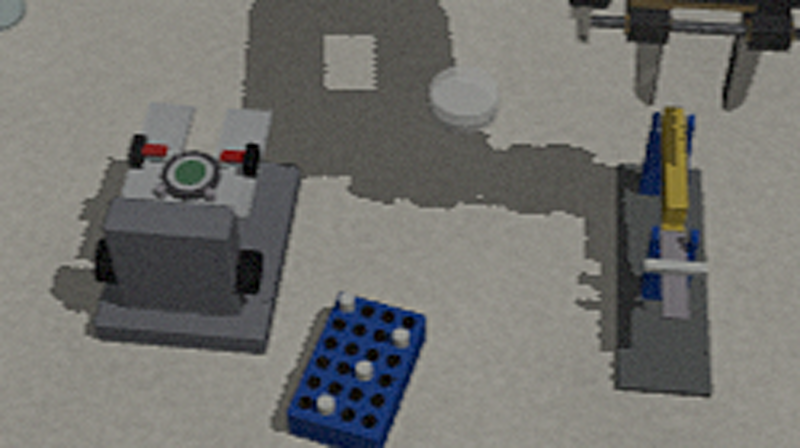

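```bash
python3 - <<'E'
from plant import order
print(order.hand_in())
E
```

```text
the job is handed in; nothing more can be done
None
```

The coverslip holder is home on the stage, the paddle is back in its rest, and I handed the job in at about 26.6 s of the 67 s. The hand-in gave no verdict.

- **Lift and touchdown:** I gripped the paddle by its yellow handle and lifted it with the disc balanced on the blade. I lowered it through the slot, short of the rollers, until I felt the crossbar land on the stage. The touchdown press was about 2.5 to 3.5 N.
- **Push home:** I slid the disc through the rollers with about 4 N. The rollers then drove it the rest of the way on their own.
- **Return:** I drew the paddle out from under the disc, laid it back in its rest, released it and lifted clear.

**Last checks**
- **Disc:** just after it went home, before I drew the paddle out, the camera fit put its centre within about 0.1 mm of the estimated home position. The station pose is only good to about 2 mm. In the last picture it was still flat against the pins, with the paddle well away.
- **Paddle:** it is back within about 1 mm of where I picked it up and within about 0.01 rad of its starting direction. It looks level.
- **Bystanders:** none appeared to have moved in the pictures, though I did not measure them.

**Uncertain**
- **Grip position:** two camera estimates of where I held the paddle along its length differed by about 3 to 4 mm. I corrected for this by sighting the crossbar against the stage edge.
- **Force readings:** these had about ±1 N of noise, so the forces above are approximate.

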